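# Pack a set of four door wedges head to tail

## Robot

A 6-joint arm with a two-finger parallel gripper is mounted at the origin on the work surface. World frame = base frame: x ahead of the robot, y to its left, z up, the work surface at z = 0. Lengths are in mm, angles in rad, forces in N, time in s.
With the tool pointing down it reaches from about 350 to 875 mm from the base axis. Payload 4.2 kg.
Tool frame: the origin (TCP) lies midway between the tips of the shut fingers; the grasp point (between the pads) lies 19 mm behind it; z points along the fingers, y is the direction in which the jaws open and shut (so a half turn about z gives the same grasp; the last joint's range is limited). The gripper opens to 85 mm and grips with 20 to 120 N. Pads are 22 mm wide; open, the fingers measure 114 mm over their backs; the gripper's body (76 mm by 85 mm) begins 54 mm behind the grasp point. The pads swing forward as they close: fully open they stand 13 mm farther back than shut.
Start: joints at [1.571, 0.385, 0.008, 0, -1.194, -0.259], TCP at [159.919, 604.173, 231.312] pointing down, gripper open.
Joint ranges: [-3.14, 3.14], [-1.21, 2.06], [-1.07, 1.41], [-3.16, 2.05], [-2.99, -0.16], [-3.1, 3.1]. Speed limits (rad/s): [2.79, 2.79, 3.14, 3.14, 3.14, 3.14].

## Interface

Orientations are given as a unit quaternion [x, y, z, w].
In Python, from bench import arm gives the robot as it stands.
- The arm moves only by the tool servo_tool, never from a script. Its argument "rows" is a list of rows, each an object of numbers: "fingers": the finger opening in cm, from 0 to 8.54; "x", "y", "z": the shift along the tool's x, y, z in cm; "turn": the turn about the tool's z in degrees. A call has 1 to 10 rows; each row shifts and turns the commanded pose from where the row before left it, along the tool's axes as they then stand; what a row does not reach is not made up. A row lasts 1/12 s, in which the tool goes at most 41.7 mm and 7.16 degrees, less where a joint would pass 70% of its speed; a pose out of reach is approached as far as the arm can. A call is refused whole if a number of a shift passes 4.17 or a number of a turn 7.16, either way. A call with a gripper value outside its range is refused whole. The fingers move at their own pace and stop on an object; the grip force is fixed at half the most. Time passes only in rows, so rows that do not move let the fingers close. It gives the time, the measured TCP pose, the force and the opening at its end, in the units of the state.
- arm.read_state(): the state, without advancing time (a new reading comes with each control period).
- arm.get_image(name): name is "scene" or "top"; returns (picture, depth): 480x640x3 uint8, red, green, blue; 480x640 float32, mm along the optical axis (not along the pixel's ray), 0 where there is no reading.
- arm.camera_model(name): a dict with "fx", "fy", "cx", "cy" (pixels), "k1" (the pictures are not rectified: a ray, as slopes to the right and down, at radius r is drawn at 1 + k1 r^2 times it, then the intrinsics apply), "pose" (4x4, takes a point from camera to world coordinates). Camera axes: x right, y down, z forward; pixel columns grow to the right and rows downward; lengths in mm; the calibration is good to about 2 mm. A picture is of the moment at which its call begins. camera_model takes no time and is no camera call.
- arm.job_done(): hands the job in, once; it reports no verdict.
The state is a dict: "clock": time; "joints": joint angles; "joint_vel": joint speeds; "joint_efforts": joint torques, N m; "position": TCP position; "ee_rot": TCP orientation; "contact_force": force on the tool from outside, world axes, zero at the start; "wrist_torque": the same for the moment, N m; "gripper_width": finger opening in mm.
Only numpy, scipy, OpenCV 4.12 (cv2) and the standard library are available. Lean on these libraries where they do the work, as an engineer would, in place of code of your own. Each camera call takes 0.05 s, during which the arm holds its last target.

## Task

Two of a set of four door wedges already lie head to tail in the spring-sided packing frame; slide in the two other long wedges lying on the counter, so that all four lie alternately head to tail and fill the frame as one rectangle. The first goes in thick end first, flat face against the pair; then drive the last one in thin end first, pushing against its thick end, until it comes up against the end stop and is pressed firmly (but not violently) home. Leave the short wedge and the other things on the counter where they are.

Things in the scene. Friction and masses are not known exactly. Their poses are not given: they have to be found in the camera images.
- frame: Steel packing frame fixed to the counter, no floor (wedges slide on the counter). Origin on the counter, middle of the 120 x 120 mm square the pack fills; x from the open mouth to the end stop, y to the fixed rail. Rail inner face at y +60 mm, stop face at x +60 mm, both 12 mm thick, 28 mm high. Sprung fence on the -y side; housing behind it ends at y -112 mm. Sides begin at x -40 mm.
- mouth (a point): Open end of the frame: on the counter, 60 mm before the frame's origin (x -60 mm, y 0), where the near ends of the finished wedges lie, 20 mm outside the rails. Pack places, as wedge origins in the frame (x, y in mm): (0, +45) and (0, +15), taken at the start with head at the stop and head at the mouth; then (0, -15) and (0, -45).
- place3 (a point): Third place, point (0, -15) mm of the frame on the counter: origin of the first wedge to be slid in, its head at the end stop (wedge x along frame x), flat face towards the pair.
- place4 (a point): Fourth place, point (0, -45) mm of the frame on the counter: origin of the last wedge, its head at the mouth (wedge x against frame x), flat face against the fence. On the last 80 mm or so it slides along the sloping face of the third wedge, 2 mm towards the fence for every 10 mm inwards; a pusher that cannot follow sideways makes it jam.
- stop: End stop: steel bar fixed across the frame's +x end. Origin on the counter at its inner face, 17 mm to the -y side of the frame's middle. The last wedge must lean on it with over 6 N for 0.1 s, on top of the 5 to 15 N that driving it takes: feel for the steep rise at the end. Push level: bearing down on it only adds friction with the counter (then 30 N in all may not do). Over 60 N on the stop would bend it.
- fence (a joint): How far the sprung side fence is pushed back (m). At 0 (rest) its inner face is at y -50 mm of the frame, at 0.010 with the finished pack in, 0.016 at most. It presses towards the pack with about 1.3 N at rest, 3.8 N at 0.010. Plate 28 mm high, along x from -38 to +56 mm, with a flared lip to x -56 mm that guides a wedge in.
- wedge_a: Beech door wedge on its side, 36 mm high, 0.07-0.14 kg. From above a right trapezoid 120 mm long; thick end (head) 42 mm, thin end 18 mm. Origin at its underside, half length, midway between the long faces (15 mm to each). x lengthwise to the head; flat face on +y, parallel to x; sloping face on -y, 11.3 degrees to x; z up. This one lies in the frame against the fixed rail, head at the end stop.
- wedge_b: Beech door wedge on its side, 36 mm high, 0.07-0.14 kg. From above a right trapezoid 120 mm long; thick end (head) 42 mm, thin end 18 mm. Origin at its underside, half length, midway between the long faces (15 mm to each). x lengthwise to the head; flat face on +y, parallel to x; sloping face on -y, 11.3 degrees to x; z up. This one lies in the frame next to wedge_a, head at the mouth, sloping faces together.
- wedge_c: Beech door wedge on its side, 36 mm high, 0.07-0.14 kg. From above a right trapezoid 120 mm long; thick end (head) 42 mm, thin end 18 mm. Origin at its underside, half length, midway between the long faces (15 mm to each). x lengthwise to the head; flat face on +y, parallel to x; sloping face on -y, 11.3 degrees to x; z up. Loose on the counter; wedge_c and wedge_d are interchangeable.
- wedge_d: Beech door wedge on its side, 36 mm high, 0.07-0.14 kg. From above a right trapezoid 120 mm long; thick end (head) 42 mm, thin end 18 mm. Origin at its underside, half length, midway between the long faces (15 mm to each). x lengthwise to the head; flat face on +y, parallel to x; sloping face on -y, 11.3 degrees to x; z up. Loose on the counter; wedge_c and wedge_d are interchangeable.
- wedge_a_head (a point): Middle of the head end of wedge_a: 60 mm from its origin along its x, 18 mm up.
- wedge_b_head (a point): Middle of the head end of wedge_b: 60 mm from its origin along its x, 18 mm up.
- wedge_c_head (a point): Middle of the head end of wedge_c: 60 mm from its origin along its x, 18 mm up.
- wedge_d_head (a point): Middle of the head end of wedge_d: 60 mm from its origin along its x, 18 mm up.
- short_wedge: Bystander: a shorter wedge, 80 mm long, 34 mm to 12 mm thick, 36 mm high, same wood and axes; not part of the set. Origin on the counter, mid length.
- packer_block: Bystander: straight wooden block 100 x 32 x 36 mm. Origin at the centre of its underside, x lengthwise.
- hammer: Bystander: hammer lying on the counter.
- glue_can: Bystander: can 70 mm across, 90 mm high, standing.
Mind the look-alikes: they are no part of the job. Leave any blue or green look-alike of the wedge_d alone.

How it is judged (in metres and radians):
On the way, in this order (a step that is already met when the one before it is completed fails the run):
1. one of the loose wedges lies in the third place, thick end first against the end stop, beside the pair (((x of wedge_c in the frame of frame between -0.008 and 0.008 m and y of wedge_c in the frame of frame between -0.029 and -0.009 m and x of wedge_c_head in the frame of frame above 0.05 m and angle between the x axis of wedge_c and the x axis of frame, either way round below 0.12 rad and angle between wedge_c's own z axis and vertical below 0.06 rad and height (world z) of wedge_c below 0.005 m) or (x of wedge_d in the frame of frame between -0.008 and 0.008 m and y of wedge_d in the frame of frame between -0.029 and -0.009 m and x of wedge_d_head in the frame of frame above 0.05 m and angle between the x axis of wedge_d and the x axis of frame, either way round below 0.12 rad and angle between wedge_d's own z axis and vertical below 0.06 rad and height (world z) of wedge_d below 0.005 m))), for 0.1 s.
2. the other is driven in thin end first and leans on the end stop with more than 6 N (((x of wedge_c in the frame of frame between -0.004 and 0.004 m and y of wedge_c in the frame of frame between -0.052 and -0.038 m and contact force between stop and wedge_c above 6 N) or (x of wedge_d in the frame of frame between -0.004 and 0.004 m and y of wedge_d in the frame of frame between -0.052 and -0.038 m and contact force between stop and wedge_d above 6 N))), for 0.1 s.
At the end, for the whole second after the job is handed in: All four long wedges lie flat and at rest in the frame, alternately head to tail (heads at the end stop, the mouth, the end stop, the mouth, counted from the fixed rail), each within 4 mm of its place along the frame (against the end stop), 5 mm across it, and 0.06 rad of the frame's direction (x of wedge_a in the frame of frame between -0.004 and 0.004 m and y of wedge_a in the frame of frame between 0.04 and 0.05 m and x of wedge_a_head in the frame of frame above 0.05 m and angle between the x axis of each of wedge_a, wedge_b and the x axis of frame, either way round below 0.06 rad and angle between each of wedge_a, wedge_b's own z axis and vertical below 0.06 rad and height (world z) of each of wedge_a, wedge_b below 0.005 m and x of wedge_b in the frame of frame between -0.004 and 0.004 m and y of wedge_b in the frame of frame between 0.01 and 0.02 m and x of wedge_b_head in the frame of frame below -0.05 m and ((x of wedge_c in the frame of frame between -0.004 and 0.004 m and y of wedge_c in the frame of frame between -0.02 and -0.01 m and x of wedge_c_head in the frame of frame above 0.05 m and angle between the x axis of each of wedge_c, wedge_d and the x axis of frame, either way round below 0.06 rad and angle between each of wedge_c, wedge_d's own z axis and vertical below 0.06 rad and height (world z) of each of wedge_c, wedge_d below 0.005 m and x of wedge_d in the frame of frame between -0.004 and 0.004 m and y of wedge_d in the frame of frame between -0.05 and -0.04 m and x of wedge_d_head in the frame of frame below -0.05 m) or (x of wedge_d in the frame of frame between -0.004 and 0.004 m and y of wedge_d in the frame of frame between -0.02 and -0.01 m and x of wedge_d_head in the frame of frame above 0.05 m and angle between the x axis of each of wedge_d, wedge_c and the x axis of frame, either way round below 0.06 rad and angle between each of wedge_d, wedge_c's own z axis and vertical below 0.06 rad and height (world z) of each of wedge_d, wedge_c below 0.005 m and x of wedge_c in the frame of frame between -0.004 and 0.004 m and y of wedge_c in the frame of frame between -0.05 and -0.04 m and x of wedge_c_head in the frame of frame below -0.05 m)) and linear speed of each of wedge_a, wedge_b, wedge_c, wedge_d below 0.02 m/s); the robot touches nothing.
It fails at once if a bystander (short wedge, straight block, hammer or can) is moved by more than 30 mm (distance of any of short_wedge, packer_block, hammer, glue_can from where it was at the start of the episode above 0.03 m).
It fails at once if the end stop is loaded with more than 60 N (contact force between stop and anything else above 60 N).
It also fails if it takes over 72 s, if anything falls off the work surface, if the arm or the gripper's body presses on something with over 40 N, if the wrist force passes 120 N, or if a joint passes its speed limit or range.

## Working session

There is one attempt and no reset: what is moved stays moved. The work goes in short steps, Python scripts to look and compute and a tool call to move; the robot and the scene stay as the last step left them, time stands still between calls to the robot, and variables do not carry over. Pictures are saved under pics/ and viewed, and the job is handed in when it is done.

Besides the shell and the picture viewer there is one more tool, called after "Emit:" as a command line: name --argument value ..., lists and objects as JSON in quotes. servo_tool: Moves the arm, as the interface text tells. Its arguments: {"type":"object","properties":{"rows":{"type":"array","items":{"type":"object","properties":{"fingers":{"type":"number"},"x":{"type":"number"},"y":{"type":"number"},"z":{"type":"number"},"turn":{"type":"number"}}}}},"required":["rows"]}

```bash
mkdir -p pics; ls; python3 - <<'E'
from bench import arm
import cv2,numpy as np
s=arm.read_state(); print({k:np.round(v,3).tolist() for k,v in s.items()})
for n in ("scene","top"):
    im,d=arm.get_image(n); cv2.imwrite(f"pics/{n}0.png",im[:,:,::-1]); np.save(f"{n}0.npy",d)
    np.save(f"{n}0im.npy",im)
    print(n,arm.camera_model(n))
E
```

```text
pics
{'clock': 0.0, 'joints': [1.571, 0.386, 0.007, -0.001, -1.194, -0.259], 'joint_vel': [-0.002, -0.0, -0.0, -0.0, -0.001, 0.001], 'joint_efforts': [-0.001, -39.229, 18.84, 4.186, -0.005, 0.0], 'position': [159.777, 603.637, 230.232], 'ee_rot': [0.992, -0.129, -0.0, 0.001], 'contact_force': [0.457, -0.176, -0.987], 'wrist_torque': [-0.028, -0.007, -0.009], 'gripper_width': 85.408}
scene {'fx': 521.8531804518797, 'fy': 521.8531804518797, 'cx': 310.7152169612121, 'cy': 231.69837968966704, 'k1': -0.04614406491093322, 'pose': array([[-6.74875767e-01,  4.27234927e-01, -6.01675175e-01,
         1.30387579e+03],
       [ 7.37745099e-01,  3.72310855e-01, -5.63131242e-01,
         7.47010979e+02],
       [-1.65791360e-02, -8.23926541e-01, -5.66454048e-01,
         7.81770797e+02],
       [ 0.00000000e+00,  0.00000000e+00,  0.00000000e+00,
         1.00000000e+00]])}
top {'fx': 591.6446415256212, 'fy': 591.6446415256212, 'cx': 321.0941492860777, 'cy': 246.38831846050383, 'k1': 0.01235986557319043, 'pose': array([[-1.09989560e-01, -9.69085573e-01,  2.20851644e-01,
         2.00256215e+02],
       [-9.93925219e-01,  1.08103688e-01, -2.06458670e-02,
         1.65445821e+01],
       [-3.86726530e-03, -2.21780848e-01, -9.75088868e-01,
         1.35452344e+03],
       [ 0.00000000e+00,  0.00000000e+00,  0.00000000e+00,
         1.00000000e+00]])}
```

View pics/scene0.png

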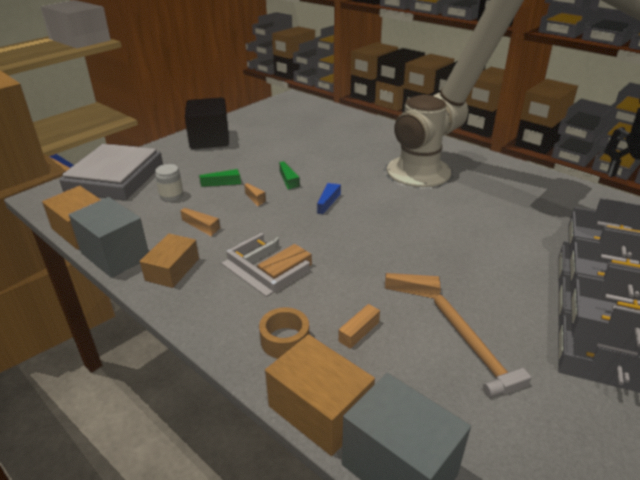

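View pics/top0.png

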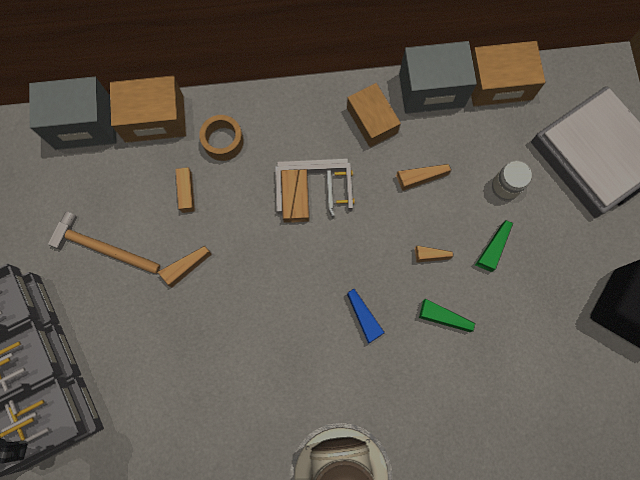

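The loose orange candidates in the top view are:
- (185,266): tapered piece by the hammer handle
- (425,175): tapered piece
- (435,254): smaller taper, probably the short wedge
- (184,189): straight block
- (373,114): large box
- Blue (365,316) and green (495,246), (447,315): look-alikes

I'll measure these next.

```bash
cat > h.py <<'E'
import numpy as np,cv2
from bench import arm
def rays(n,px):
    m=arm.camera_model(n); px=np.atleast_2d(np.float64(px))
    d=np.c_[(px[:,0]-m['cx'])/m['fx'],(px[:,1]-m['cy'])/m['fy']]
    u=d.copy()
    for _ in range(8): u=d/(1+m['k1']*(u**2).sum(1,keepdims=True))
    P=m['pose']; return P[:3,3],np.c_[u,np.ones(len(u))]@P[:3,:3].T
def toplane(n,px,z):
    o,r=rays(n,px); t=(z-o[2])/r[:,2]; return (o+r*t[:,None])[:,:2]
def topix(n,p):
    m=arm.camera_model(n);P=m['pose'];q=(np.atleast_2d(p)-P[:3,3])@P[:3,:3];u=q[:,:2]/q[:,2:]
    u=u*(1+m['k1']*(u**2).sum(1,keepdims=True));return np.c_[u[:,0]*m['fx']+m['cx'],u[:,1]*m['fy']+m['cy']]
def snap(n,name,box=None,k=1):
    im,d=arm.get_image(n); np.save('last_im.npy',im);np.save('last_d.npy',d)
    c=im[:,:,::-1]
    if box: c=c[box[1]:box[3],box[0]:box[2]]
    cv2.imwrite('pics/'+name,cv2.resize(c,None,fx=k,fy=k,interpolation=cv2.INTER_CUBIC)); return im,d
E
python3 - <<'E'
from h import *
im=np.load('top0im.npy');d=np.load('top0.npy')
hsv=cv2.cvtColor(im,cv2.COLOR_RGB2HSV)
m=cv2.inRange(hsv,(5,90,60),(25,255,255))
n,l,st,c=cv2.connectedComponentsWithStats(m)
for i in range(1,n):
    if st[i,4]<150 or st[i,1]<140: continue
    mk=(l==i); ys,xs=np.nonzero(mk)
    cs,_=cv2.findContours(mk.astype(np.uint8),cv2.RETR_EXTERNAL,cv2.CHAIN_APPROX_NONE)
    ct=max(cs,key=cv2.contourArea)[:,0]
    w=toplane('top',ct,36).astype(np.float32)
    r=cv2.minAreaRect(w)
    v=np.mean(im[mk],0)
    print(c[i].round(),st[i,4],'rect',np.round(r[0]),np.round(r[1]),round(r[2],1))
a=[]
for b,k in (((140,230,230,300),4),((380,150,470,200),4)):
    a.append(cv2.resize(im[b[1]:b[3],b[0]:b[2],::-1],(400,int(400*(b[3]-b[1])/(b[2]-b[0]))),interpolation=cv2.INTER_CUBIC))
b=(260,145,370,230);x=cv2.resize(im[b[1]:b[3],b[0]:b[2],::-1],(390,int(390*85/110)))
o=np.zeros((600,800,3),np.uint8)
o[:a[0].shape[0],:400]=a[0];o[320:320+a[1].shape[0],:400]=a[1];o[:x.shape[0],405:795]=x
b=(405,235,465,270);x=cv2.resize(im[b[1]:b[3],b[0]:b[2],::-1],(390,int(390*35/60)));o[320:320+x.shape[0],405:795]=x
cv2.imwrite('pics/crop0.png',o)
E
```

```text
[421. 174.] 693 rect [ 646. -269.] [ 43. 128.] 7.5
[184. 189.] 622 rect [670. 291.] [109.  37.] 0.9
[295. 195.] 1311 rect [627.  37.] [ 61. 127.] 86.4
[141. 257.] 1757 rect [518. 415.] [337.  97.] 76.4
[431. 254.] 419 rect [ 454. -264.] [84. 35.] 83.6
[ 25. 410.] 172 rect [209. 656.] [32. 73.] 5.8
[ 18. 429.] 212 rect [166. 673.] [36. 75.] 20.5
```

View pics/crop0.png

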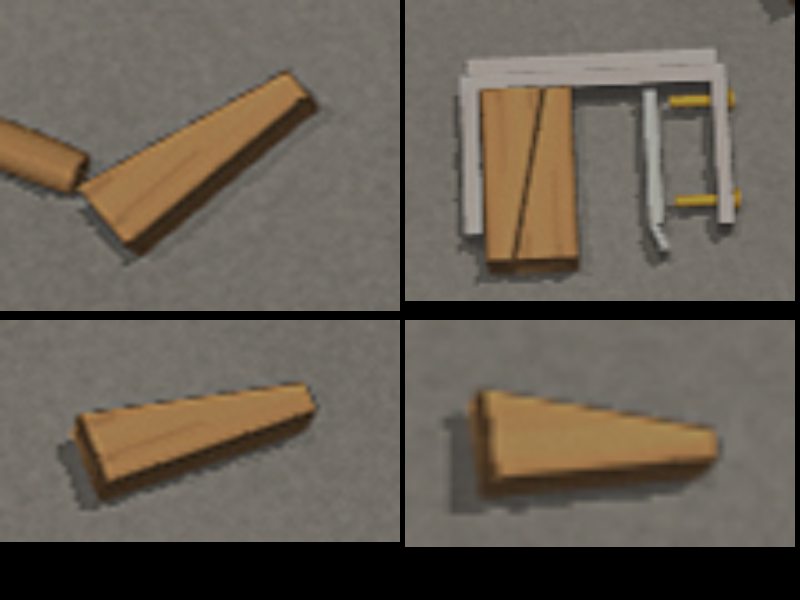

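```bash
cat >> h.py <<'E'
def quad(im,box,vmin,z=36,n='top',dbg=None,S=6,ch=0):
    x0,y0,x1,y1=box; c=cv2.resize(im[y0:y1,x0:x1],None,fx=S,fy=S,interpolation=cv2.INTER_CUBIC)
    hs=cv2.cvtColor(c,cv2.COLOR_RGB2HSV)
    m=cv2.inRange(hs,(5,90,vmin),(25,255,255)); m=cv2.morphologyEx(m,cv2.MORPH_OPEN,np.ones((9,9)))
    m=cv2.morphologyEx(m,cv2.MORPH_CLOSE,np.ones((9,9)))
    nn,l,st,_=cv2.connectedComponentsWithStats(m)
    # component whose blob is closest to box centre
    i=l[l.shape[0]//2-8:l.shape[0]//2+8,l.shape[1]//2-8:l.shape[1]//2+8].max()
    cs,_=cv2.findContours((l==i).astype(np.uint8),cv2.RETR_EXTERNAL,cv2.CHAIN_APPROX_NONE)
    ct=max(cs,key=cv2.contourArea)
    for e in np.arange(0.01,0.15,0.005):
        q=cv2.approxPolyDP(cv2.convexHull(ct),e*cv2.arcLength(ct,True),True)
        if len(q)<=4: break
    q=q[:,0].astype(float); p=ct[:,0].astype(float); L=[]
    for k in range(len(q)):
        a,b=q[k],q[(k+1)%len(q)]; t=(b-a)/np.linalg.norm(b-a); s=(p-a)@t; ds=abs((p-a)@[-t[1],t[0]])
        g=p[(s>.15*np.linalg.norm(b-a))&(s<.85*np.linalg.norm(b-a))&(ds<8)]
        vx,vy,xx,yy=cv2.fitLine(g.astype(np.float32),cv2.DIST_HUBER,0,.01,.01).ravel(); L.append((vx,vy,xx,yy))
    C=[]
    for k in range(len(L)):
        a,b=L[k-1],L[k]; A=np.array([[a[0],-b[0]],[a[1],-b[1]]]); t=np.linalg.solve(A,[b[2]-a[2],b[3]-a[3]]); C.append([a[2]+t[0]*a[0],a[3]+t[0]*a[1]])
    C=np.array(C); 
    if dbg:
        o=c[:,:,::-1].copy(); cv2.polylines(o,[np.int32(C)],True,(255,0,0),1); cv2.imwrite('pics/'+dbg,o)
    px=(C+.5)/S-.5+[x0,y0]
    return px,toplane(n,px,z)
def wpose(W):
    # W 4 corners; find short end (tail) & head, return origin, heading, flat side
    e=[np.linalg.norm(W[(k+1)%4]-W[k]) for k in range(4)]
    sh=sorted(range(4),key=lambda k:e[k])[:2]; t=sh[0]; h=(t+2)%4
    tm=(W[t]+W[(t+1)%4])/2; hm=(W[h]+W[(h+1)%4])/2
    hd=W[h]-W[(h+1)%4]; hd/=np.linalg.norm(hd)
    tl=W[t]-W[(t+1)%4]
    # flat edge direction: normal to head+tail edges
    td=W[(t+1)%4]-W[t]; nrm=hd*e[h]+td; nrm/=np.linalg.norm(nrm); x=np.array([nrm[1],-nrm[0]])
    if x@(hm-tm)<0:x=-x
    y=np.array([-x[1],x[0]])
    return dict(edges=np.round(e,1),head_mid=hm.round(1),tail_mid=tm.round(1),centre=((hm+tm)/2).round(1),yaw_ends=round(float(np.degrees(np.arctan2(x[1],x[0]))),1),bisector=round(float(np.degrees(np.arctan2(*(hm-tm)[::-1]))),1),flat_off=round(float((hm-tm)@y),1))
E
python3 - <<'E'
from h import *
im=np.load('top0im.npy')
for nm,b in (('h',(148,236,222,296)),('r',(385,150,463,200)),('s',(405,235,465,272)),('ab',(270,160,320,225))):
    for v in (115,135):
        try:
            px,W=quad(im,b,v,dbg=f'q_{nm}{v}.png'); print(nm,v,px.round(1).tolist(),W.round(1).tolist()); print(wpose(W))
        except Exception as ex: print(nm,v,ex)
o=[cv2.resize(cv2.imread(f'pics/q_{n}115.png'),(390,290)) for n in ('h','r','s','ab')]
cv2.imwrite('pics/q1.png',np.vstack([np.hstack(o[:2]),np.hstack(o[2:])]))
E
```

```text
h 115 [[209.0, 250.0], [167.9, 284.3], [157.0, 271.6], [203.4, 245.9]] [[518.9, 243.9], [450.2, 341.3], [481.8, 364.3], [529.8, 255.9]]
{'edges': array([119.2,  39.1, 118.5,  16.2]), 'head_mid': array([466. , 352.8]), 'tail_mid': array([524.3, 249.9]), 'centre': array([495.2, 301.3]), 'yaw_ends': 129.5, 'bisector': 119.6, 'flat_off': -20.3}
h 135 [[208.2, 250.3], [168.0, 283.8], [157.4, 271.7], [203.8, 246.0]] [[518.3, 245.9], [451.1, 341.1], [481.6, 363.5], [529.4, 255.0]]
{'edges': array([116.5,  37.8, 118.6,  14.4]), 'head_mid': array([466.3, 352.3]), 'tail_mid': array([523.9, 250.4]), 'centre': array([495.1, 301.3]), 'yaw_ends': 127.2, 'bisector': 119.5, 'flat_off': -15.6}
r 115 [[450.3, 169.4], [404.1, 185.5], [397.7, 170.8], [448.0, 163.7]] [[649.6, -333.7], [622.4, -220.2], [660.1, -210.5], [664.2, -330.5]]
{'edges': array([116.8,  38.9, 120.1,  15. ]), 'head_mid': array([ 641.3, -215.4]), 'tail_mid': array([ 656.9, -332.1]), 'centre': array([ 649.1, -273.7]), 'yaw_ends': 103.9, 'bisector': 97.6, 'flat_off': -12.8}
r 135 [[449.9, 169.4], [404.3, 185.1], [398.1, 170.9], [447.8,
[... 955 characters left out ...]
': 80.8, 'flat_off': -6.2}
ab 115 [[305.8, 169.3], [307.9, 216.9], [283.1, 217.8], [281.4, 169.7]] [[687.9, 3.9], [571.8, 11.2], [576.0, 68.4], [693.4, 61.1]]
{'edges': array([116.3,  57.4, 117.6,  57.5]), 'head_mid': array([690.6,  32.5]), 'tail_mid': array([573.9,  39.8]), 'centre': array([632.3,  36.1]), 'yaw_ends': -4.9, 'bisector': -3.6, 'flat_off': 2.6}
ab 135 [[305.5, 169.6], [307.5, 216.4], [291.4, 217.6], [299.7, 169.6]] [[687.2, 4.8], [573.1, 12.0], [574.4, 49.2], [688.9, 18.4]]
{'edges': array([114.3,  37.3, 118.6,  13.7]), 'head_mid': array([573.8,  30.6]), 'tail_mid': array([688. ,  11.6]), 'centre': array([630.9,  21.1]), 'yaw_ends': 176.6, 'bisector': 170.6, 'flat_off': -12.2}
```

View pics/q1.png

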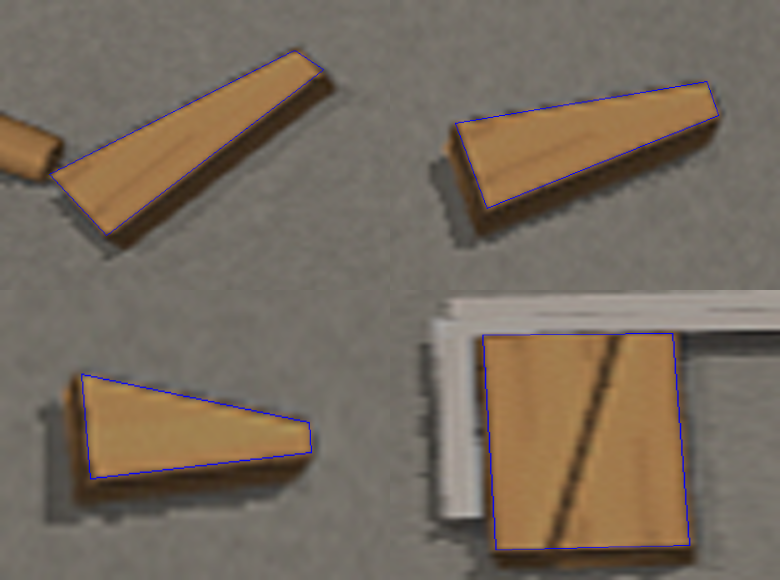

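The two 120 mm wedges are at (185,266), with its head by the hammer handle, and (421,174). The piece at (431,254) is 80 mm long, so it is the short wedge. (184,189) is the straight block. The handle blocks a head grasp on the hammer-side wedge, so I'll grip that one by its tail and use it for place 3. The other one, gripped by its head, goes in place 4.

```bash
cat >> h.py <<'E'
FO=np.array([630.4,6.1]); FY=-3.6
def fr(x,y):
    c,s=np.cos(np.radians(FY)),np.sin(np.radians(FY)); return FO+[c*x-s*y,s*x+c*y]
def infr(p):
    c,s=np.cos(np.radians(FY)),np.sin(np.radians(FY)); d=np.array(p)[:2]-FO; return np.array([c*d[0]+s*d[1],-s*d[0]+c*d[1]])
def plan(xy,z,phi=None):
    from scipy.spatial.transform import Rotation as R
    s=arm.read_state(); M=R.from_quat(s['ee_rot']).as_matrix(); p=np.array(s['position'])
    d=M.T@(np.array([*xy,z])-p); ph=np.degrees(np.arctan2(M[1,0],M[0,0]))
    print('t',round(s['clock'],2),'pos',p.round(1),'frame',infr(p).round(1),'phi',round(ph,2),'F',np.round(s['contact_force'],1),'w',round(s['gripper_width'],1))
    print('delta tool cm',(d/10).round(2),'norm',round(np.linalg.norm(d)/10,2), 'turn', None if phi is None else round((ph-phi+180)%360-180,2))
E
python3 -c "
from h import *
plan((518.9,261.8),120,-54.7)"
```

```text
t 0.1 pos [159.8 603.7 230.3] frame [-507.2  566.8] phi -14.84 F [0.8 0.5 0. ] w 85.6
delta tool cm [43.47 23.83 11.09] norm 50.8 turn 39.86
```

Emit:
servo_tool --rows '[{"x": 3.1,"y": 1.7},{"x": 3.1,"y": 1.7},{"x": 3.1,"y": 1.7},{"x": 3.1,"y": 1.7},{"x": 3.1,"y": 1.7,"z": 1},{"x": 3.1,"y": 1.7,"z": 1},{"x": 3.1,"y": 1.7,"z": 1},{"x": 3.1,"y": 1.7,"z": 1},{"x": 3.1,"y": 1.7,"z": 1},{"x": 3.1,"y": 1.7,"z": 1}]'

```text
invalid input at $.rows[0]: expected keys fingers, x, y, z, turn
```

Emit:
servo_tool --rows '[{"x": 3.1,"y": 1.7,"z": 1},{"x": 3.1,"y": 1.7,"z": 1},{"x": 3.1,"y": 1.7,"z": 1},{"x": 3.1,"y": 1.7,"z": 1},{"turn": 6.64},{"turn": 6.64},{"turn": 6.64},{"turn": 6.64},{"turn": 6.64},{"turn": 6.64,"fingers": 5}]'

```text
invalid input at $.rows[0]: expected keys fingers, x, y, z, turn
```

```bash
python3 -c "
from h import *
plan((518.9,261.8),6,-54.7)
snap('top','t1.png',(130,210,270,315),5)
plan((518.9,261.8),6,-54.7)"
```

```text
t 0.1 pos [159.8 603.7 230.3] frame [-507.2  566.8] phi -14.84 F [0.8 0.5 0. ] w 85.6
delta tool cm [43.46 23.81 22.49] norm 54.42 turn 39.86
t 0.15 pos [159.8 603.8 230.5] frame [-507.2  566.9] phi -14.84 F [0.1 0.2 0.5] w 85.4
delta tool cm [43.46 23.82 22.49] norm 54.43 turn 39.86
```

View pics/t1.png

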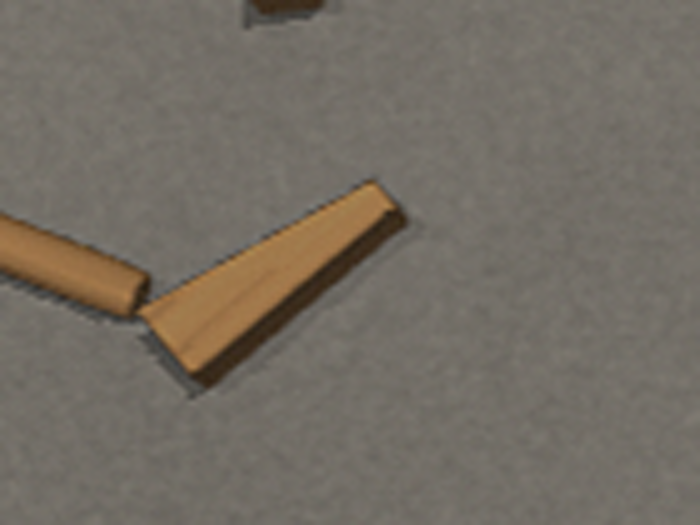

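Every row needs all five keys. The picture only shows that the wedge and hammer haven't moved.

Emit:
servo_tool --rows '[{"fingers": 8.5,"x": 3.1,"y": 1.7,"z": 0,"turn": 0},{"fingers": 8.5,"x": 3.1,"y": 1.7,"z": 0,"turn": 0},{"fingers": 8.5,"x": 3.1,"y": 1.7,"z": 0,"turn": 0},{"fingers": 8.5,"x": 3.1,"y": 1.7,"z": 0,"turn": 0},{"fingers": 8.5,"x": 3.1,"y": 1.7,"z": 1,"turn": 0},{"fingers": 8.5,"x": 3.1,"y": 1.7,"z": 1,"turn": 0},{"fingers": 8.5,"x": 3.1,"y": 1.7,"z": 1,"turn": 0},{"fingers": 8.5,"x": 3.1,"y": 1.7,"z": 1,"turn": 0},{"fingers": 8.5,"x": 3.1,"y": 1.7,"z": 1,"turn": 0},{"fingers": 8.5,"x": 3.1,"y": 1.7,"z": 1,"turn": 0}]'

```text
clock: 0.98
position: [416.9, 359.0, 170.8]
ee_rot: [0.992, -0.129, -0.0, 0.0]
contact_force: [1.0, 0.1, 0.3]
gripper_width: 84.7
```

Emit:
servo_tool --rows '[{"fingers": 8.5,"x": 3.1,"y": 1.7,"z": 1,"turn": 0},{"fingers": 8.5,"x": 3.1,"y": 1.7,"z": 1,"turn": 0},{"fingers": 8.5,"x": 3.1,"y": 1.7,"z": 1,"turn": 0},{"fingers": 8.5,"x": 3.1,"y": 1.7,"z": 1,"turn": 0},{"fingers": 8.5,"x": 0,"y": 0,"z": 0,"turn": 6.64},{"fingers": 8.5,"x": 0,"y": 0,"z": 0,"turn": 6.64},{"fingers": 8.5,"x": 0,"y": 0,"z": 0,"turn": 6.64},{"fingers": 8.5,"x": 0,"y": 0,"z": 0,"turn": 6.64},{"fingers": 5,"x": 0,"y": 0,"z": 0,"turn": 6.64},{"fingers": 5,"x": 0,"y": 0,"z": 0,"turn": 6.64}]'

```text
clock: 1.82
position: [518.4, 262.8, 130.9]
ee_rot: [0.887, -0.462, -0.0, 0.0]
contact_force: [-0.5, 0.1, -0.4]
gripper_width: 63.2
```

```bash
python3 -c "
from h import *
plan((518.9,261.8),6,-54.7)
snap('scene','t2.png',(330,180,560,420),2.5)
plan((518.9,261.8),6,-54.7)"
```

```text
t 1.82 pos [518.4 262.8 130.9] frame [-127.9  249.1] phi -55.02 F [-0.5  0.1 -0.4] w 63.2
delta tool cm [1.100e-01 1.000e-02 1.249e+01] norm 12.49 turn -0.32
t 1.87 pos [518.4 262.8 131. ] frame [-127.9  249.2] phi -55.22 F [ 0.9 -0.1 -0.3] w 56.1
delta tool cm [1.10e-01 1.00e-02 1.25e+01] norm 12.5 turn -0.52
```

View pics/t2.png

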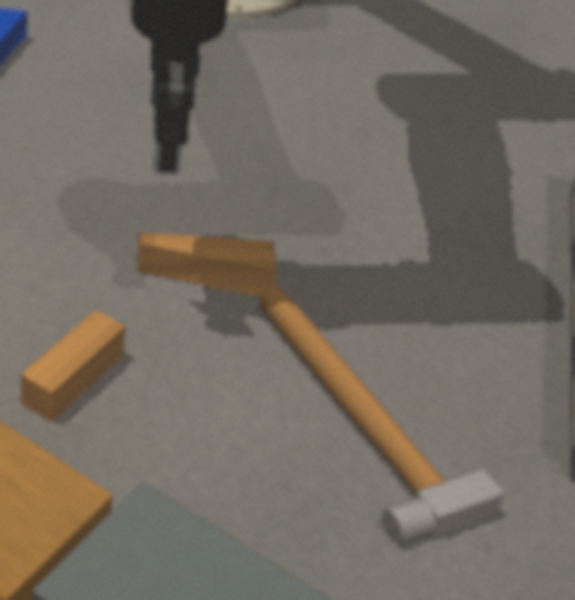

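The gripper at (168,165) hangs over the tail of the hammer-side wedge (150,250). The handle tip touches the wedge only at its head (270,290). Next I go down and grip.

Emit:
servo_tool --rows '[{"fingers": 5,"x": 0.1,"y": 0,"z": 3,"turn": -0.5},{"fingers": 5,"x": 0,"y": 0,"z": 3,"turn": 0},{"fingers": 5,"x": 0,"y": 0,"z": 3,"turn": 0},{"fingers": 5,"x": 0,"y": 0,"z": 2,"turn": 0},{"fingers": 5,"x": 0,"y": 0,"z": 1.5,"turn": 0},{"fingers": 5,"x": 0,"y": 0,"z": 0,"turn": 0},{"fingers": 1,"x": 0,"y": 0,"z": 0,"turn": 0},{"fingers": 1,"x": 0,"y": 0,"z": 0,"turn": 0},{"fingers": 1,"x": 0,"y": 0,"z": 0,"turn": 0},{"fingers": 1,"x": 0,"y": 0,"z": 0,"turn": 0}]'

```text
clock: 2.7
position: [519.8, 262.8, 7.7]
ee_rot: [0.89, -0.455, 0.001, -0.001]
contact_force: [-0.5, 0.1, 2.2]
gripper_width: 21.6
```

Emit:
servo_tool --rows '[{"fingers": 1,"x": 0,"y": 0,"z": 0,"turn": 0},{"fingers": 1,"x": 0,"y": 0,"z": 0,"turn": 0},{"fingers": 1,"x": 0,"y": 0,"z": 0,"turn": 0},{"fingers": 1,"x": 0,"y": 0,"z": 0,"turn": 0}]'

```text
clock: 3.03
position: [519.8, 262.8, 7.7]
ee_rot: [0.89, -0.455, 0.001, -0.001]
contact_force: [-1.2, 0.3, 5.2]
gripper_width: 21.4
```

Emit:
servo_tool --rows '[{"fingers": 1,"x": -0.5,"y": 0,"z": -1,"turn": 0},{"fingers": 1,"x": 0,"y": 0,"z": -3,"turn": 0},{"fingers": 1,"x": 0,"y": 0,"z": -3,"turn": 0},{"fingers": 1,"x": 0,"y": 0,"z": -1,"turn": 0}]'

```text
clock: 3.37
position: [517.9, 267.9, 90.8]
ee_rot: [0.891, -0.455, 0.002, -0.003]
contact_force: [0.3, 0.5, -0.1]
gripper_width: 21.4
```

```bash
python3 -c "
from h import *
plan(fr(-178,-13.7),80,-183.6)
snap('scene','t3.png',(330,180,560,420),2.5)
snap('top','t3b.png',(130,130,370,310),3.3)
"
```

```text
t 3.37 pos [517.9 267.9  90.8] frame [-128.7  254.2] phi -54.09 F [ 0.3  0.5 -0.1] w 21.4
delta tool cm [17.53 20.85  0.94] norm 27.26 turn 129.51
```

View pics/t3.png

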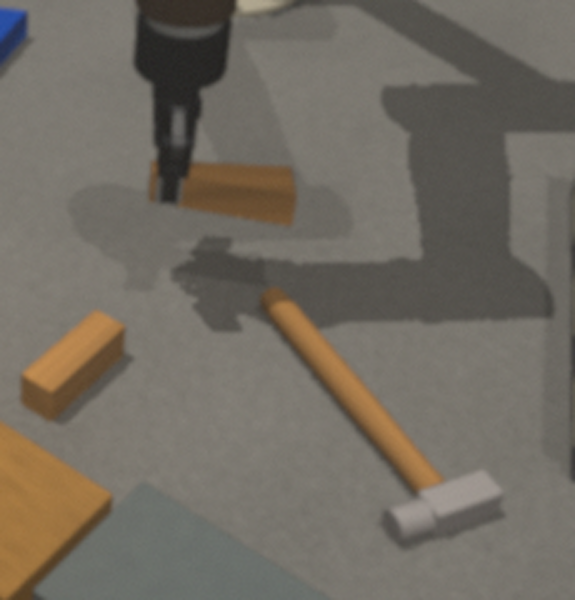

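The wedge is lifted level at (175–295,190) and the hammer hasn't moved. I'll carry it to the mouth and turn it.

Emit:
servo_tool --rows '[{"fingers": 1,"x": 2.19,"y": 2.6,"z": 0,"turn": 0},{"fingers": 1,"x": 2.19,"y": 2.6,"z": 0,"turn": 0},{"fingers": 1,"x": 2.19,"y": 2.6,"z": 0,"turn": 0},{"fingers": 1,"x": 2.19,"y": 2.6,"z": 0,"turn": 0},{"fingers": 1,"x": 2.19,"y": 2.6,"z": 0,"turn": 0},{"fingers": 1,"x": 2.19,"y": 2.6,"z": 0,"turn": 0},{"fingers": 1,"x": 2.19,"y": 2.6,"z": 0,"turn": 0},{"fingers": 1,"x": 2.19,"y": 2.6,"z": 0,"turn": 0},{"fingers": 1,"x": 0,"y": 0,"z": 0,"turn": 7},{"fingers": 1,"x": 0,"y": 0,"z": 0,"turn": 7}]'

```text
clock: 4.3
position: [447.8, 0.3, 84.7]
ee_rot: [0.825, -0.564, -0.001, 0.002]
contact_force: [0.7, 0.7, -1.2]
gripper_width: 21.9
```

Emit:
servo_tool --rows '[{"fingers": 1,"x": 0,"y": 0,"z": 0,"turn": 7},{"fingers": 1,"x": 0,"y": 0,"z": 0,"turn": 7},{"fingers": 1,"x": 0,"y": 0,"z": 0,"turn": 7},{"fingers": 1,"x": 0,"y": 0,"z": 0,"turn": 7},{"fingers": 1,"x": 0,"y": 0,"z": 0,"turn": 7},{"fingers": 1,"x": 0,"y": 0,"z": 0,"turn": 7},{"fingers": 1,"x": 0,"y": 0,"z": 0,"turn": 7},{"fingers": 1,"x": 0,"y": 0,"z": 0,"turn": 7},{"fingers": 1,"x": 0,"y": 0,"z": 0,"turn": 7},{"fingers": 1,"x": 0,"y": 0,"z": 0,"turn": 7}]'

```text
clock: 5.13
position: [448.5, 2.1, 84.7]
ee_rot: [-0.354, 0.935, 0.0, -0.002]
contact_force: [0.4, -0.3, -1.2]
gripper_width: 21.6
```

Emit:
servo_tool --rows '[{"fingers": 1,"x": 0,"y": 0,"z": 0,"turn": 7},{"fingers": 1,"x": 0,"y": 0,"z": 0,"turn": 7},{"fingers": 1,"x": 0,"y": 0,"z": 0,"turn": 7},{"fingers": 1,"x": 0,"y": 0,"z": 0,"turn": 7},{"fingers": 1,"x": 0,"y": 0,"z": 0,"turn": 7},{"fingers": 1,"x": 0,"y": 0,"z": 0,"turn": 7},{"fingers": 1,"x": 0,"y": 0,"z": 0,"turn": 3.5},{"fingers": 1,"x": 0,"y": 0,"z": 0,"turn": 0}]'

```text
clock: 5.8
position: [448.6, 2.1, 84.7]
ee_rot: [0.033, 0.999, -0.0, -0.002]
contact_force: [0.4, 0.5, -0.9]
gripper_width: 21.3
```

```bash
python3 -c "
from h import *
plan(fr(-178,-13.7),10,-183.6)
"
```

```text
t 5.8 pos [448.6   2.1  84.7] frame [-181.2  -15.4] phi 176.24 F [ 0.4  0.5 -0.9] w 21.3
delta tool cm [-0.35  0.18  7.47] norm 7.48 turn -0.16
```

Emit:
servo_tool --rows '[{"fingers": 1,"x": -0.35,"y": 0.18,"z": 2.5,"turn": 0},{"fingers": 1,"x": 0,"y": 0,"z": 2.5,"turn": 0},{"fingers": 1,"x": 0,"y": 0,"z": 1.5,"turn": 0},{"fingers": 1,"x": 0,"y": 0,"z": 0.8,"turn": 0},{"fingers": 1,"x": 0,"y": 0,"z": 0.3,"turn": 0},{"fingers": 1,"x": 0,"y": 0,"z": 0,"turn": 0}]'

```text
clock: 6.3
position: [453.2, 3.8, 9.5]
ee_rot: [0.032, 0.999, -0.0, -0.001]
contact_force: [0.1, 0.5, -1.1]
gripper_width: 21.6
```

```bash
python3 -c "
from h import *
plan(fr(-134,-13.7),8,-183.6)
snap('top','t4.png',(250,140,390,290),4)
snap('scene','t4b.png',(200,190,360,310),5)
"
```

```text
t 6.3 pos [453.2   3.8   9.5] frame [-176.7  -13.4] phi 176.38 F [ 0.1  0.5 -1.1] w 21.6
delta tool cm [-4.27 -0.03  0.15] norm 4.27 turn -0.02
```

View pics/t4.png

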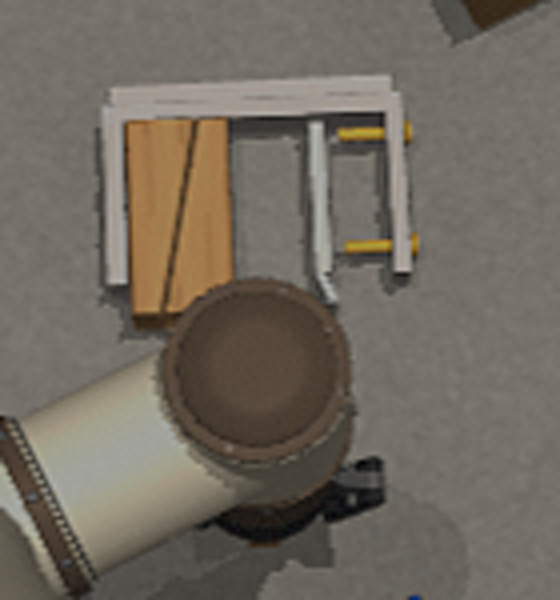

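View pics/t4b.png

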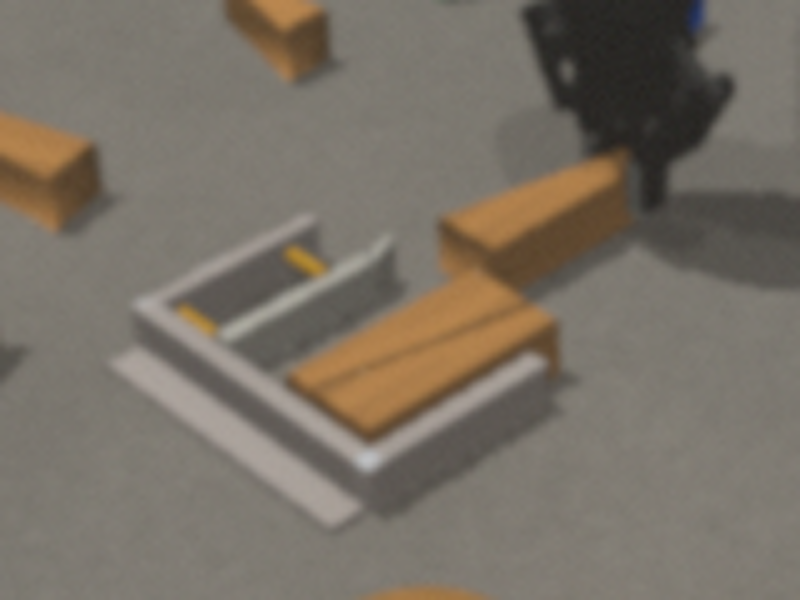

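```bash
python3 -c "
from h import *
for p in [(440,222),(490,250),(478,270),(290,378),(555,320),(368,438)]:
    q=[p[0]/5+200-.4,p[1]/5+190-.4]; print(p,infr(toplane('scene',q,36)[0]).round(1))
"
```

```text
(440, 222) [-70.5 -41.9]
(490, 250) [-71.7  -6.2]
(478, 270) [-56.1   2.1]
(290, 378) [63.1  3.1]
(555, 320) [-54.4  58.1]
(368, 438) [65.9 61.9]
```

Emit:
servo_tool --rows '[{"fingers": 1,"x": -0.8,"y": 0.12,"z": 0.08,"turn": 0},{"fingers": 1,"x": -0.8,"y": 0,"z": 0,"turn": 0},{"fingers": 1,"x": -0.8,"y": 0,"z": 0,"turn": 0},{"fingers": 1,"x": -0.8,"y": 0,"z": 0,"turn": 0},{"fingers": 1,"x": -0.8,"y": 0,"z": 0,"turn": 0}]'

```text
clock: 6.82
position: [470.0, -3.2, 7.4]
ee_rot: [0.036, 0.999, -0.006, -0.026]
contact_force: [-58.7, 13.5, 52.1]
gripper_width: 21.8
```

Emit:
servo_tool --rows '[{"fingers": 1,"x": 2.0,"y": 0,"z": 0,"turn": 0},{"fingers": 1,"x": 2.0,"y": 0,"z": 0,"turn": 0},{"fingers": 1,"x": 0,"y": 0,"z": 0,"turn": 0}]'

```text
clock: 7.07
position: [450.5, 4.5, 9.8]
ee_rot: [0.032, 0.999, -0.0, -0.002]
contact_force: [-0.4, -0.3, -1.1]
gripper_width: 21.6
```

```bash
python3 -c "
from h import *
plan(fr(-134,-13.7),8,-183.6)
snap('top','t5.png',(250,140,390,290),4)
snap('scene','t5b.png',(200,190,360,310),5)
"
```

```text
t 7.07 pos [450.5   4.5   9.8] frame [-179.4  -12.9] phi 176.3 F [-0.4 -0.3 -1.1] w 21.6
delta tool cm [-4.54 -0.07  0.16] norm 4.55 turn -0.1
```

View pics/t5.png

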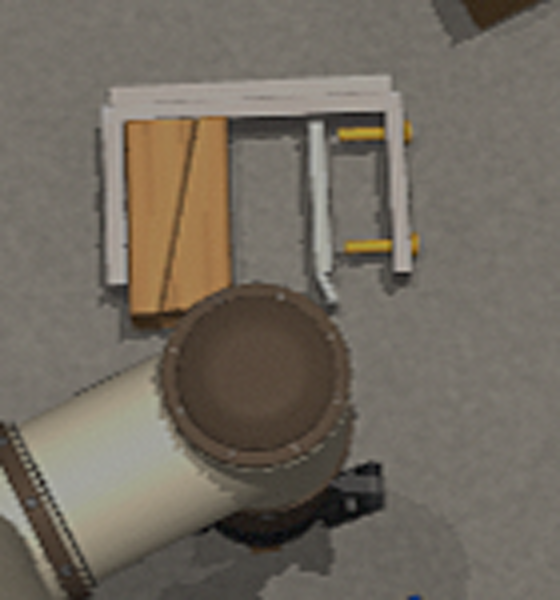

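View pics/t5b.png

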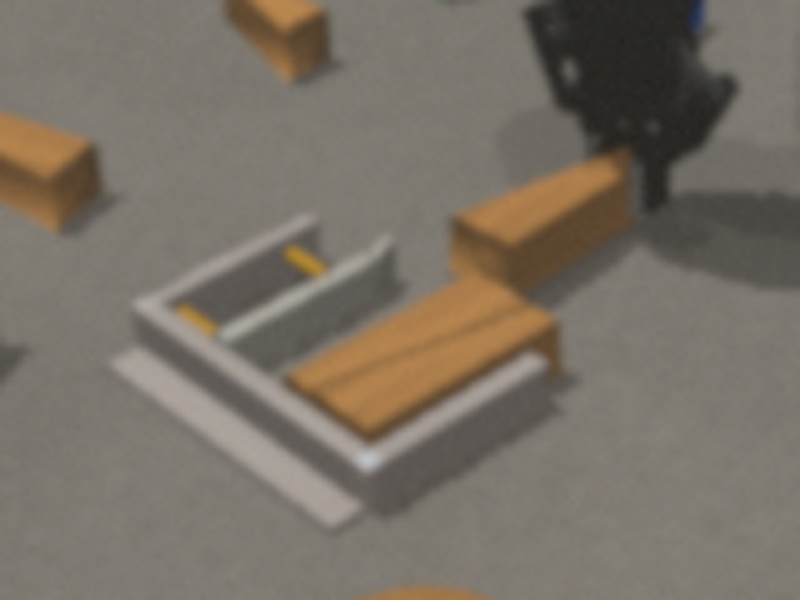

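The nose hit something and the force rose to 58 N. I backed off, and nothing looks displaced. I'll measure the gap more carefully before another try.

```bash
python3 -c "
from h import *
im=np.load('last_im.npy')
c=im[200:270,245:330,::-1]; c=cv2.resize(c,None,fx=9,fy=8.5,interpolation=cv2.INTER_LANCZOS4)
c=cv2.convertScaleAbs(c,alpha=1.5)
o=c.copy()
cv2.imwrite('pics/t6.png',cv2.resize(c,(765,595)))
"
```

```text
(no output)
```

View pics/t6.png

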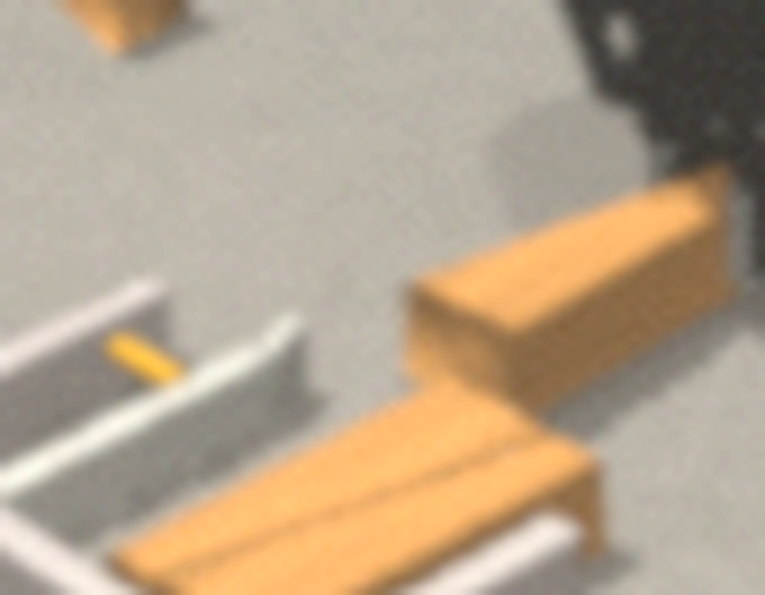

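```bash
python3 -c "
from h import *
for n,p,z in [('c head flat',(515,332),36),('c flat along',(700,222),36),('c head slope',(412,285),36),('c slope tail',(690,180),36),('b head corner',(472,386),36),('b stop corner',(115,552),36),('a/b rail corner',(598,462),36),('lip tip',(298,320),28),('lip base',(265,345),28),('fence',(10,482),28)]:
    q=[p[0]/9+245-.45,p[1]/8.5+200-.45]; print(n,infr(toplane('scene',q,z)[0]).round(1))
"
```

```text
c head flat [-81.9  -1.9]
c flat along [-158.3   -6.4]
c head slope [-78.1 -40. ]
c slope tail [-172.6  -24.8]
b head corner [-55.3   9.3]
b stop corner [61.9  0.6]
a/b rail corner [-54.2  59.6]
lip tip [-50.9 -58. ]
lip base [-36.1 -54.9]
fence [ 55.4 -52.5]
```

Emit:
servo_tool --rows '[{"fingers": 1,"x": 0,"y": 0.1,"z": 0,"turn": 3},{"fingers": 1,"x": -0.5,"y": 0,"z": 0,"turn": 0},{"fingers": 1,"x": -0.5,"y": 0,"z": 0,"turn": 0},{"fingers": 1,"x": 0,"y": 0,"z": 0,"turn": 0}]'

```text
clock: 7.5
position: [466.6, 5.5, 9.8]
ee_rot: [0.058, 0.998, 0.0, 0.001]
contact_force: [0.6, 0.3, -1.2]
gripper_width: 21.6
```

```bash
python3 -c "
from h import *
plan(fr(-134,-13.7),8,-186.6)
im,d=arm.get_image('scene'); c=im[200:270,245:330,::-1]; c=cv2.convertScaleAbs(cv2.resize(c,None,fx=9,fy=8.5,interpolation=cv2.INTER_LANCZOS4),alpha=1.5)
cv2.imwrite('pics/t7.png',c)
plan(fr(-134,-13.7),8,-186.6)
"
```

```text
t 7.5 pos [466.6   5.5   9.8] frame [-163.5  -10.9] phi 173.4 F [ 0.6  0.3 -1.2] w 21.6
delta tool cm [-2.96 -0.12  0.19] norm 2.97 turn -0.0
t 7.55 pos [465.5   5.2   9.6] frame [-164.5  -11.2] phi 173.35 F [-0.2  0.5 -1.4] w 21.3
delta tool cm [-3.06 -0.08  0.17] norm 3.07 turn -0.05
```

View pics/t7.png

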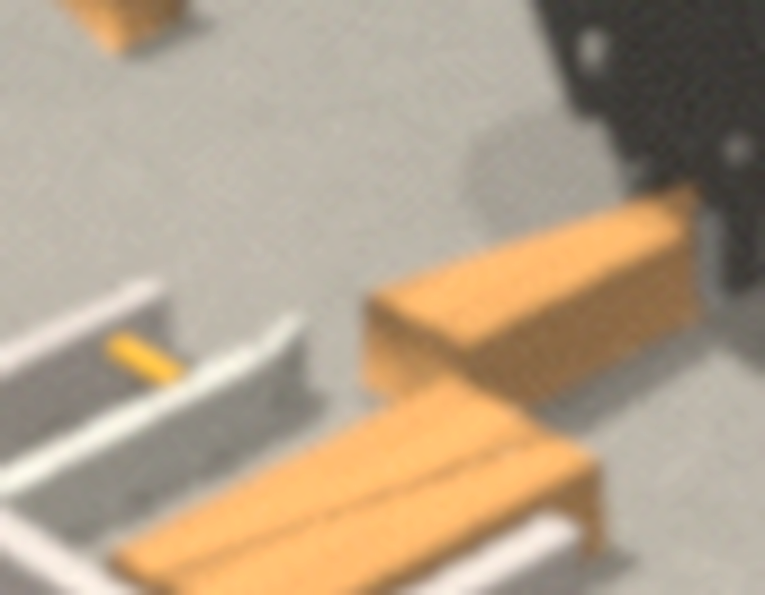

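```bash
python3 -c "
from h import *
for n,p,z in [('c head flat',(460,346),36),('c flat along',(675,242),36),('c head slope',(370,298),36),('c slope tail',(650,196),36),('b head corner',(452,376),36),('b mid',(300,458),36),('b stop corner',(115,552),36),('lip tip',(298,320),28),('lip base',(265,345),28),('fence',(10,482),28)]:
    q=[p[0]/9+245-.45,p[1]/8.5+200-.45]; print(n,infr(toplane('scene',q,z)[0]).round(1))
"
```

```text
c head flat [-66.4  -7.5]
c flat along [-145.7   -3.8]
c head slope [-65.3 -43.3]
c slope tail [-158.2  -26.7]
b head corner [-54.8   1.9]
b mid [0.1 2.2]
b stop corner [61.9  0.6]
lip tip [-50.9 -58. ]
lip base [-36.1 -54.9]
fence [ 55.4 -52.5]
```

Emit:
servo_tool --rows '[{"fingers": 1,"x": -0.5,"y": 0.04,"z": 0,"turn": 0},{"fingers": 1,"x": -0.5,"y": 0.04,"z": 0,"turn": 0},{"fingers": 1,"x": -0.5,"y": 0.04,"z": 0,"turn": 0},{"fingers": 1,"x": -0.5,"y": 0.04,"z": 0,"turn": 0},{"fingers": 1,"x": 0,"y": 0,"z": 0,"turn": 0}]'

```text
clock: 7.97
position: [469.6, 0.7, 7.8]
ee_rot: [0.061, 0.998, -0.004, -0.015]
contact_force: [-27.1, 2.3, 21.7]
gripper_width: 21.2
```

```bash
python3 -c "
from h import *
plan(fr(-134,-13.7),8,-186.6)
print(arm.read_state()['wrist_torque'],np.round(arm.read_state()['joints'],3),np.round(arm.read_state()['joint_efforts'],1))
im,d=arm.get_image('scene'); c=im[150:270,230:390,::-1]; c=cv2.convertScaleAbs(cv2.resize(c,None,fx=5,fy=5,interpolation=cv2.INTER_LANCZOS4),alpha=1.5)
cv2.imwrite('pics/t8.png',c)
im,d=arm.get_image('top');cv2.imwrite('pics/t8b.png',im[:,:,::-1])
"
```

```text
t 7.97 pos [469.6   0.7   7.8] frame [-160.2  -15.5] phi 173.04 F [-27.1   2.3  21.7] w 21.2
delta tool cm [-2.6   0.34 -0.1 ] norm 2.62 turn -0.36
[ 1.35963729  7.06893552 -0.14522363] [ 0.346  0.442 -0.606 -0.007 -0.554 -2.032] [ -1.8 -25.9  20.9   5.8   6.1   0.1]
```

View pics/t8.png

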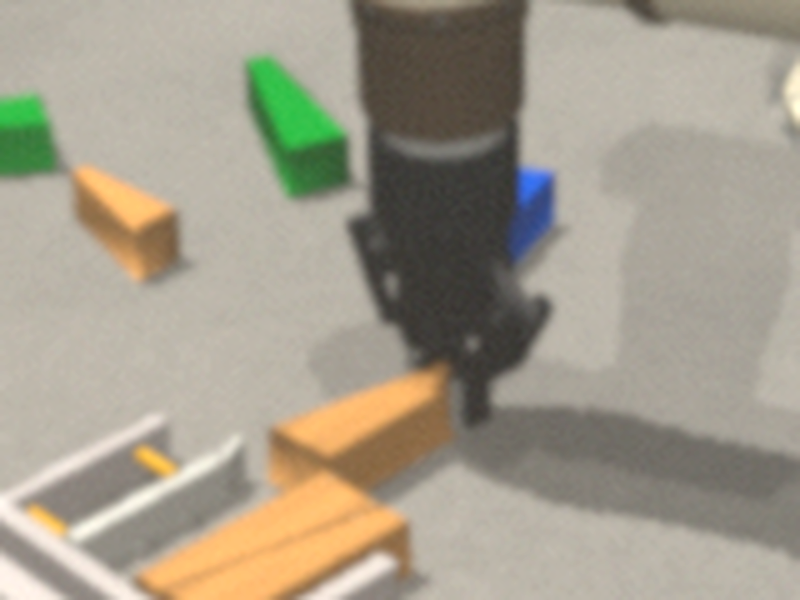

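View pics/t8b.png

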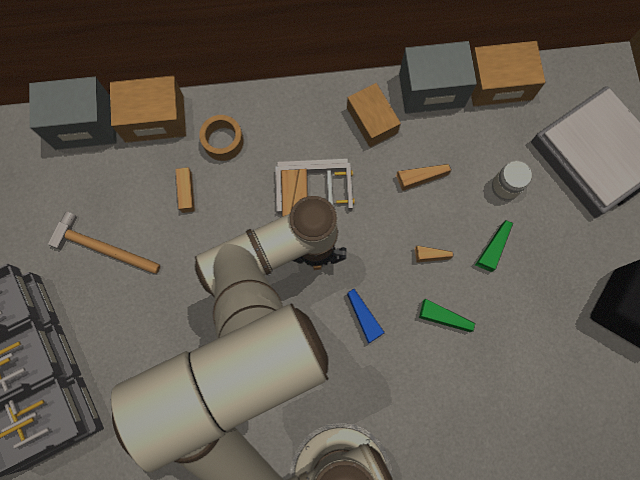

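```bash
python3 -c "
from h import *
im,d=arm.get_image('scene')
def w(p):
    u,v=p[0]/5+230-.4,p[1]/5+150-.4
    o,r=rays('scene',[u,v]); dd=np.median(d[int(v)-1:int(v)+2,int(u)-1:int(u)+2]); P=(o+r[0]*dd); return np.r_[infr(P),P[2]].round(1)
for n,p in [('c',(320,440)),('c',(345,430)),('c',(370,415)),('c',(400,400)),('c',(425,388)),('b',(320,500)),('b',(280,520)),('b',(220,550)),('lip',(238,445)),('c side',(380,460)),('finger',(476,405)),('finger',(470,360)),('counter',(450,520)),('counter2',(230,330)),('c headface',(300,465))]:
    print(n,w(p))
plan((0,0),0)
np.save('sd.npy',d)
"
```

```text
c [-65.1 -13.3  41.8]
c [-80.  -11.2  41.5]
c [-99.  -13.4  40.1]
c [-120.3  -13.9   38.7]
c [-136.7  -12.6   38.7]
b [-37.7  16.3  34.8]
b [-12.3  15.9  36.1]
b [21.2 11.  33.8]
lip [-47.9 -56.5  25.9]
c side [-92.3   0.4  22.7]
finger [-153.     7.7   30. ]
finger [-147.6    8.9   60.6]
counter [-103.    39.1    0. ]
counter2 [-1.404e+02 -1.720e+02  1.000e-01]
c headface [-56.6 -19.4  27.9]
t 8.12 pos [469.6   0.6   7.7] frame [-160.1  -15.6] phi 173.05 F [-26.4   3.9  19.8] w 21.3
delta tool cm [46.57 -5.72  2.15] norm 46.97 turn None
```

The depth data shows the wedge is turned nose towards b in the grip, so its head is hitting b's end. I'll back off and fit its pose from the depth cloud.

Emit:
servo_tool --rows '[{"fingers": 1,"x": 2.0,"y": 0,"z": 0,"turn": 0},{"fingers": 1,"x": 2.0,"y": 0,"z": 0,"turn": 0},{"fingers": 1,"x": 0,"y": 0,"z": 0,"turn": 0}]'

```text
clock: 8.37
position: [439.9, 8.1, 9.1]
ee_rot: [0.058, 0.998, -0.001, -0.002]
contact_force: [-1.3, 0.2, -1.6]
gripper_width: 21.5
```

```bash
cat >> h.py <<'E'
def cloud(n='scene',g=None):
    im,d=g or arm.get_image(n)
    v,u=np.mgrid[0:480,0:640]; o,r=rays(n,np.c_[u.ravel(),v.ravel()])
    P=o+r*d.ravel()[:,None]; return im,d,P.reshape(480,640,3)
def fcloud(n='scene'):
    im,d,P=cloud(n); c,s=np.cos(np.radians(FY)),np.sin(np.radians(FY)); D=P[:,:,:2]-FO
    F=np.dstack([c*D[:,:,0]+s*D[:,:,1],-s*D[:,:,0]+c*D[:,:,1],P[:,:,2]])
    h=cv2.cvtColor(im,cv2.COLOR_RGB2HSV); w=(cv2.inRange(h,(5,90,40),(25,255,255))>0)&(d>0)
    return im,d,F,w
E
python3 -c "
from h import *
plan((0,0),0)
im,d,F,w=fcloud('scene')
print(topix('scene',[[*fr(-60,0),36],[*fr(60,0),36]]))
q=F[w]; q=q[(abs(q[:,1])<80)&(q[:,0]>-260)&(q[:,0]<90)&(q[:,2]>5)&(q[:,2]<60)]
print(len(q))
c=q[q[:,0]<-75]; t=c[c[:,2]>33]; s=c[(c[:,2]<30)&(c[:,2]>8)&(c[:,0]<c[:,0].max()-8)]
print('c x range',c[:,0].min(),c[:,0].max())
print('top plane z=ax+by+c',np.linalg.lstsq(np.c_[t[:,:2],np.ones(len(t))],t[:,2],rcond=None)[0], t[:,2].mean())
print('side y=ax+b',np.polyfit(s[:,0],s[:,1],1),len(s),np.std(s[:,1]-np.polyval(np.polyfit(s[:,0],s[:,1],1),s[:,0])))
for x in range(-200,-80,10):
    k=t[(t[:,0]>x)&(t[:,0]<x+10)]; 
    if len(k): print(x+5,k[:,1].min().round(1),k[:,1].max().round(1),k[:,2].mean().round(1),len(k))
b=q[(q[:,0]>-70)&(q[:,2]>31)]
for x in range(-70,70,10):
    k=b[(b[:,0]>x)&(b[:,0]<x+10)]; 
    if len(k): print('b',x+5,k[:,1].min().round(1),k[:,1].max().round(1),k[:,2].mean().round(1),len(k))
e=q[(q[:,0]<-40)&(q[:,0]>-75)&(q[:,2]<28)]; print('b end', len(e), np.median(e,0))
"
```

```text
t 8.37 pos [439.9   8.1   9.1] frame [-190.2  -10. ] phi 173.31 F [-1.3  0.2 -1.6] w 21.5
delta tool cm [43.59 -5.92  1.13] norm 44.01 turn None
[[295.80695568 242.59267563]
 [257.77988502 264.0230328 ]]
1528
c x range -190.7668711691434 -80.75800206960338
top plane z=ax+by+c [ 1.99264561e-02 -8.00097499e-02  4.25464709e+01] 40.81011352882683
side y=ax+b [ 0.07344457 12.17353186] 156 2.5135818591533305
-195 -14.3 -14.3 40.8 1
-185 -22.1 -8.4 39.2 14
-175 -21.4 -0.6 39.1 19
-165 -24.9 3.0 39.6 22
-155 -25.0 3.3 40.0 30
-145 -25.4 5.5 40.2 30
-135 -26.3 3.9 40.8 31
-125 -27.6 5.9 41.7 35
-115 -29.8 6.0 41.2 36
-105 -29.4 7.1 42.6 38
-95 -30.5 7.9 42.8 44
-85 -31.5 9.5 39.6 62
b -55 0.5 59.6 36.1 29
b -45 1.9 61.8 35.9 63
b -35 0.5 61.1 36.3 68
b -25 -0.7 61.3 36.3 67
b -15 0.6 59.8 36.3 70
b -5 0.3 58.5 36.5 63
b 5 1.7 60.7 36.2 68
b 15 1.9 59.9 36.2 69
b 25 1.0 59.4 36.2 70
b 35 1.6 60.3 36.4 75
b 45 -1.1 59.9 36.2 69
b 55 0.3 59.7 36.0 77
b 65 2.7 58.2 34.9 45
b end 19 [-50.98827341  58.42746601  19.53941997]
```

Emit:
servo_tool --rows '[{"fingers": 1,"x": 0,"y": -0.15,"z": 0.1,"turn": 5},{"fingers": 1,"x": 0,"y": 0,"z": 0.15,"turn": 0},{"fingers": 1,"x": 0,"y": 0,"z": 0.1,"turn": 0},{"fingers": 1,"x": 0,"y": 0,"z": 0,"turn": 0}]'

```text
clock: 8.75
position: [445.8, 7.7, 7.3]
ee_rot: [0.1, 0.995, 0.0, 0.001]
contact_force: [-2.2, -0.2, 13.9]
gripper_width: 21.2
```

```bash
cat > meas.py <<'E'
from h import *
def meas(xm=-75,lo=-270):
    plan((0,0),0)
    im,d,F,w=fcloud('scene')
    q=F[w]; q=q[(abs(q[:,1])<90)&(q[:,0]>lo)&(q[:,0]<90)&(q[:,2]>5)&(q[:,2]<60)]
    c=q[q[:,0]<xm]; t=c[c[:,2]>32]; s=c[(c[:,2]<29)&(c[:,2]>8)&(c[:,0]<c[:,0].max()-10)]
    print('c x range',np.percentile(c[:,0],[1,99]).round(1))
    print('top z=ax+by+c',np.linalg.lstsq(np.c_[t[:,:2],np.ones(len(t))],t[:,2],rcond=None)[0].round(3), t[:,2].mean().round(1))
    pf=np.polyfit(s[:,0],s[:,1],1); g=abs(s[:,1]-np.polyval(pf,s[:,0]))<3; pf=np.polyfit(s[g,0],s[g,1],1)
    print('side y',pf.round(3),'deg',np.degrees(pf[0]).round(1),'n',g.sum(),'at xmax',np.polyval(pf,c[:,0].max()).round(1))
    x0=c[:,0].min();E=[]
    for x in np.arange(x0+15,c[:,0].max()-5,8):
        k=t[(t[:,0]>x)&(t[:,0]<x+8)]
        if len(k)>3:E.append((x+4,k[:,1].min(),k[:,1].max()))
    E=np.array(E); 
    for j in (1,2):
        p=np.polyfit(E[:,0],E[:,j],1); print('edge',j,'deg',np.degrees(np.arctan(p[0])).round(1),'at ends',np.polyval(p,[E[0,0],c[:,0].max()]).round(1))
    return q
E
python3 -c "
from meas import *
meas()"
```

```text
t 8.75 pos [445.8   7.7   7.3] frame [-184.3   -9.9] phi 168.53 F [-2.2 -0.2 13.9] w 21.2
delta tool cm [43.54 -9.63  0.64] norm 44.6 turn None
c x range [-178.8  -78.1]
top z=ax+by+c [ 2.1000e-02 -5.4000e-02  4.0516e+01] 38.8
side y [-0.011 -3.738] deg -0.6 n 149 at xmax -2.9
edge 1 deg -10.8 at ends [-24.4 -41.9]
edge 2 deg -0.2 at ends [-0.1 -0.4]
```

Emit:
servo_tool --rows '[{"fingers": 4,"x": 0,"y": 0,"z": -0.05,"turn": 0},{"fingers": 4,"x": 0,"y": 0,"z": 0,"turn": -2},{"fingers": 4,"x": 0,"y": 0,"z": 0,"turn": 0},{"fingers": 1,"x": 0,"y": 0,"z": 0,"turn": 0},{"fingers": 1,"x": 0,"y": 0,"z": 0,"turn": 0},{"fingers": 1,"x": 0,"y": 0,"z": 0,"turn": 0},{"fingers": 1,"x": 0,"y": 0,"z": 0,"turn": 0},{"fingers": 1,"x": 0,"y": 0,"z": 0,"turn": 0}]'

```text
clock: 9.47
position: [444.6, 7.6, 6.6]
ee_rot: [0.084, 0.996, 0.0, 0.001]
contact_force: [1.1, -0.6, 1.6]
gripper_width: 21.6
```

```bash
python3 -c "
from meas import *
meas()"
```

```text
t 9.47 pos [444.6   7.6   6.6] frame [-185.6  -10.1] phi 170.35 F [ 1.1 -0.6  1.6] w 21.6
delta tool cm [43.7  -8.21  0.62] norm 44.47 turn None
c x range [-180.3  -78.2]
top z=ax+by+c [-4.0000e-03 -2.7000e-02  3.5315e+01] 36.2
side y [-0.025 -5.82 ] deg -1.4 n 144 at xmax -3.9
edge 1 deg -12.9 at ends [-22.5 -44.1]
edge 2 deg -1.6 at ends [ 0.8 -1.9]
```

Emit:
servo_tool --rows '[{"fingers": 1,"x": -0.6,"y": 0.0,"z": 0,"turn": -0.5},{"fingers": 1,"x": -0.6,"y": 0.055,"z": 0,"turn": 0},{"fingers": 1,"x": -0.6,"y": 0.055,"z": 0,"turn": 0},{"fingers": 1,"x": -0.6,"y": 0.055,"z": 0,"turn": 0},{"fingers": 1,"x": -0.6,"y": 0.055,"z": 0,"turn": 0}]'

```text
clock: 9.93
position: [471.8, 4.2, 6.7]
ee_rot: [0.08, 0.997, -0.001, -0.002]
contact_force: [-5.0, 0.6, 9.2]
gripper_width: 20.6
```

Emit:
servo_tool --rows '[{"fingers": 1,"x": -0.5,"y": 0.05,"z": -0.05,"turn": 0},{"fingers": 1,"x": -0.5,"y": 0.05,"z": 0,"turn": 0},{"fingers": 1,"x": -0.5,"y": 0.05,"z": 0,"turn": 0}]'

```text
clock: 10.18
position: [489.0, 3.8, 6.7]
ee_rot: [0.08, 0.997, -0.0, -0.0]
contact_force: [-0.9, -0.5, 0.4]
gripper_width: 20.9
```

```bash
python3 -c "
from meas import *
plan((0,0),0)
snap('scene','t9.png',(230,180,350,270),6.5)"
```

```text
t 10.18 pos [489.    3.8   6.7] frame [-141.   -11.2] phi 170.83 F [-0.9 -0.5  0.4] w 20.9
delta tool cm [48.21 -8.17  0.71] norm 48.9 turn None
```

View pics/t9.png

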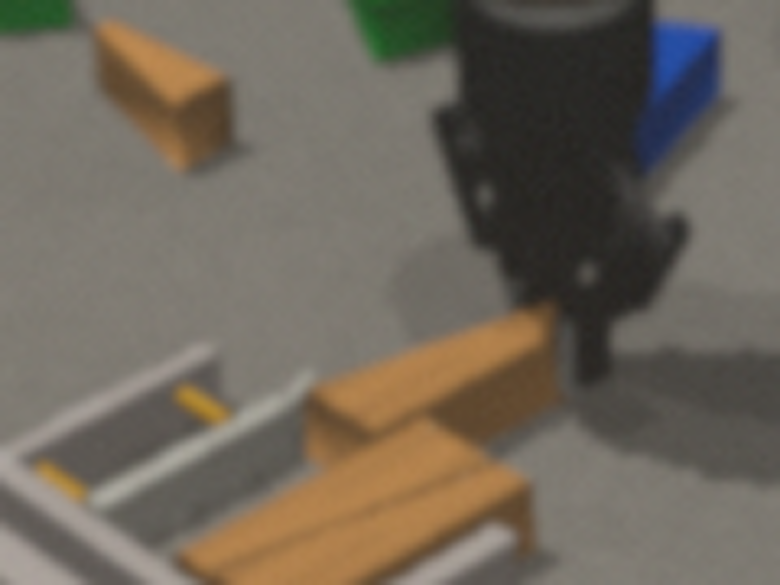

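The head at (310–370,415) is now between the lip and b, with no load. I'll slide on.

Emit:
servo_tool --rows '[{"fingers": 1,"x": -0.7,"y": 0.07,"z": 0,"turn": 0},{"fingers": 1,"x": -0.7,"y": 0.07,"z": 0,"turn": 0},{"fingers": 1,"x": -0.7,"y": 0.07,"z": 0,"turn": 0},{"fingers": 1,"x": -0.7,"y": 0.07,"z": 0,"turn": 0}]'

```text
clock: 10.57
position: [518.0, 2.2, 6.8]
ee_rot: [0.08, 0.997, 0.0, 0.0]
contact_force: [0.6, -1.5, -0.9]
gripper_width: 21.2
```

Emit:
servo_tool --rows '[{"fingers": 1,"x": -0.7,"y": 0.07,"z": 0,"turn": 0},{"fingers": 1,"x": -0.7,"y": 0.07,"z": 0,"turn": 0},{"fingers": 1,"x": -0.7,"y": 0.07,"z": 0,"turn": 0}]'

```text
clock: 10.82
position: [538.9, 0.9, 6.9]
ee_rot: [0.08, 0.997, -0.0, -0.0]
contact_force: [-1.0, 0.4, -0.6]
gripper_width: 21.3
```

```bash
python3 -c "
from meas import *
plan(fr(-76,-11.2),7)
snap('scene','t10.png',(230,180,350,270),6.5)"
```

```text
t 10.82 pos [538.9   0.9   6.9] frame [-91. -11.] phi 170.83 F [-1.   0.4 -0.6] w 21.3
delta tool cm [-1.5   0.12 -0.01] norm 1.5 turn None
```

View pics/t10.png

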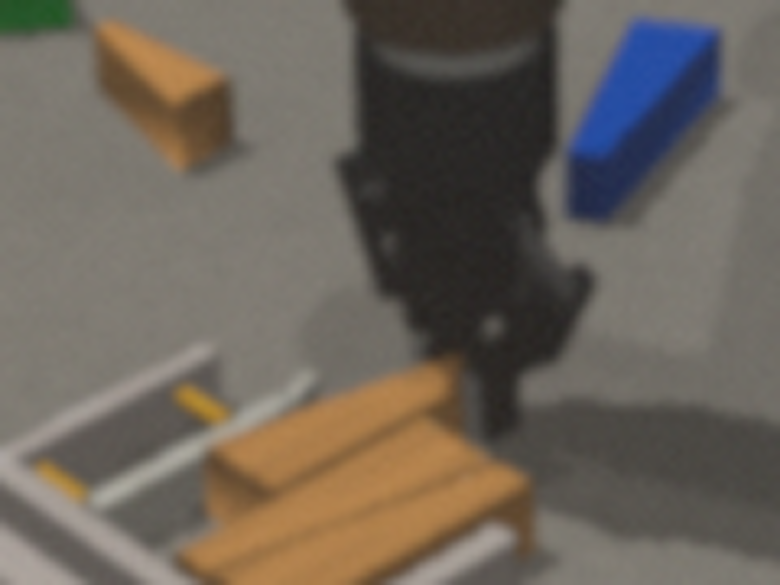

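Emit:
servo_tool --rows '[{"fingers": 1,"x": -0.6,"y": 0.06,"z": 0,"turn": 0},{"fingers": 1,"x": -0.6,"y": 0.06,"z": 0,"turn": 0},{"fingers": 4,"x": 0,"y": 0,"z": 0,"turn": 0},{"fingers": 4,"x": 0,"y": 0,"z": 0,"turn": 0},{"fingers": 4,"x": 0,"y": 0,"z": 0,"turn": 0},{"fingers": 4,"x": 0,"y": 0,"z": -1,"turn": 0},{"fingers": 4,"x": 0,"y": 0,"z": -3,"turn": 0},{"fingers": 4,"x": 0,"y": 0,"z": -3,"turn": 0},{"fingers": 0,"x": 3,"y": 0,"z": 0,"turn": -5.4},{"fingers": 0,"x": 3,"y": 0,"z": 0,"turn": 0}]'

```text
clock: 11.7
position: [492.5, 7.8, 79.7]
ee_rot: [0.032, 0.999, 0.001, 0.003]
contact_force: [-0.8, 0.4, -0.4]
gripper_width: 16.6
```

```bash
python3 -c "
from meas import *
plan(fr(-125,-15),8,176.4)
snap('scene','t11.png',(230,180,350,270),6.5)"
```

```text
t 11.7 pos [492.5   7.8  79.7] frame [-137.7   -6.9] phi 176.39 F [-0.8  0.4 -0.4] w 16.6
delta tool cm [-1.23 -0.82  7.17] norm 7.32 turn -0.01
```

View pics/t11.png

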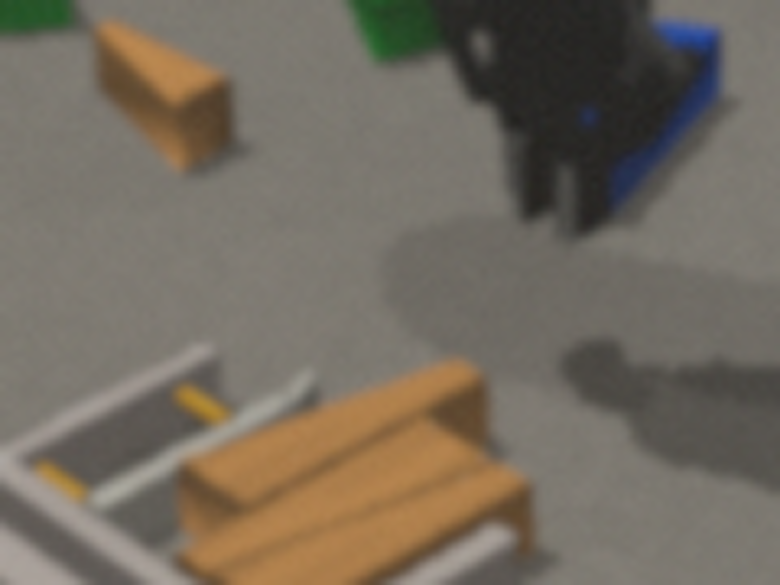

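Emit:
servo_tool --rows '[{"fingers": 0,"x": 0,"y": -0.8,"z": 2.5,"turn": 0},{"fingers": 0,"x": 0,"y": 0,"z": 2.5,"turn": 0},{"fingers": 0,"x": 0,"y": 0,"z": 2.0,"turn": 0},{"fingers": 0,"x": -1.2,"y": 0,"z": 0,"turn": 0},{"fingers": 0,"x": -1,"y": 0,"z": 0,"turn": 0},{"fingers": 0,"x": -1,"y": 0,"z": 0,"turn": 0},{"fingers": 0,"x": -0.5,"y": 0,"z": 0,"turn": 0},{"fingers": 0,"x": -0.5,"y": 0,"z": 0,"turn": 0}]'

```text
clock: 12.42
position: [532.9, -3.7, 7.8]
ee_rot: [0.033, 0.999, 0.0, 0.0]
contact_force: [-1.4, -0.9, 0.3]
gripper_width: -0.3
```

```bash
python3 -c "
from meas import *
plan(fr(-71,-15),8,176.4)"
```

```text
t 12.42 pos [532.9  -3.7   7.8] frame [-96.7 -15.9] phi 176.21 F [-1.4 -0.9  0.3] w -0.3
delta tool cm [-2.57  0.1  -0.02] norm 2.57 turn -0.19
```

Emit:
servo_tool --rows '[{"fingers": 0,"x": -0.5,"y": 0.05,"z": 0,"turn": 0},{"fingers": 0,"x": -0.5,"y": 0.05,"z": 0,"turn": 0},{"fingers": 0,"x": -0.5,"y": 0,"z": 0,"turn": 0},{"fingers": 0,"x": -0.3,"y": 0,"z": 0,"turn": 0}]'

```text
clock: 12.75
position: [550.6, -3.9, 7.2]
ee_rot: [0.033, 0.999, 0.0, 0.0]
contact_force: [-1.8, -0.1, -0.5]
gripper_width: -0.5
```

Emit:
servo_tool --rows '[{"fingers": 0,"x": -0.3,"y": 0,"z": 0,"turn": 0},{"fingers": 0,"x": -0.3,"y": 0,"z": 0,"turn": 0},{"fingers": 0,"x": 0,"y": 0,"z": 0,"turn": 0}]'

```text
clock: 13.0
position: [556.7, -4.3, 7.0]
ee_rot: [0.033, 0.999, 0.0, 0.0]
contact_force: [0.7, -0.0, 0.7]
gripper_width: -0.0
```

Emit:
servo_tool --rows '[{"fingers": 0,"x": -0.25,"y": 0,"z": 0,"turn": 0},{"fingers": 0,"x": -0.2,"y": 0,"z": 0,"turn": 0},{"fingers": 0,"x": 0,"y": 0,"z": 0,"turn": 0}]'

```text
clock: 13.25
position: [560.9, -4.6, 7.0]
ee_rot: [0.033, 0.999, 0.0, 0.0]
contact_force: [-0.5, -0.0, -0.5]
gripper_width: -0.2
```

```bash
python3 -c "
from meas import *
plan(fr(-71,-15),8,176.4)
snap('scene','t12.png',(230,190,340,270),7)"
```

```text
t 13.25 pos [560.9  -4.6   7. ] frame [-68.7 -15.1] phi 176.24 F [-0.5 -0.  -0.5] w -0.2
delta tool cm [ 0.23  0.01 -0.1 ] norm 0.26 turn -0.16
```

View pics/t12.png

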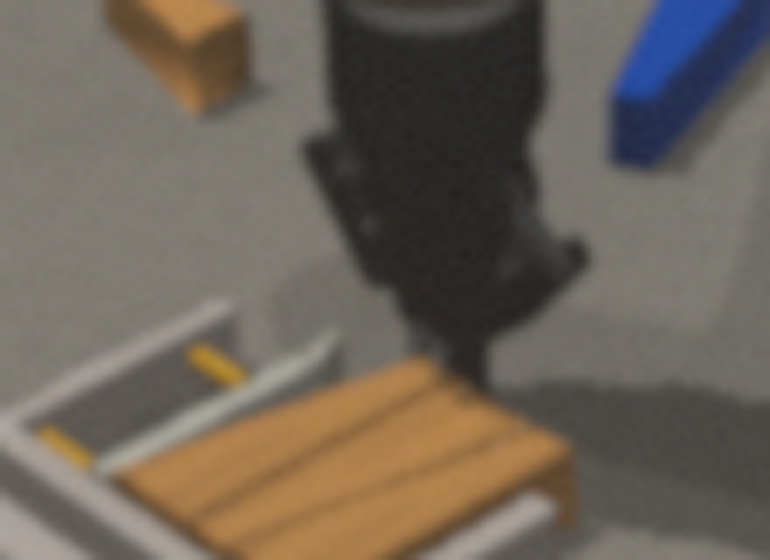

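Wedge c is almost level with b's end at (445,375). I'll push until I feel the stop.

Emit:
servo_tool --rows '[{"fingers": 0,"x": -0.15,"y": 0,"z": 0,"turn": 0},{"fingers": 0,"x": -0.15,"y": 0,"z": 0,"turn": 0},{"fingers": 0,"x": 0,"y": 0,"z": 0,"turn": 0}]'

```text
clock: 13.55
position: [561.0, -5.1, 6.6]
ee_rot: [0.033, 0.999, -0.0, -0.003]
contact_force: [-5.1, 1.5, 3.4]
gripper_width: -0.2
```

Emit:
servo_tool --rows '[{"fingers": 0,"x": -0.15,"y": 0,"z": 0,"turn": 0},{"fingers": 0,"x": -0.15,"y": 0,"z": 0,"turn": 0},{"fingers": 0,"x": 0,"y": 0,"z": 0,"turn": 0}]'

```text
clock: 13.8
position: [560.9, -5.7, 6.2]
ee_rot: [0.034, 0.999, -0.001, -0.006]
contact_force: [-10.9, 3.7, 6.7]
gripper_width: 0.2
```

Emit:
servo_tool --rows '[{"fingers": 0,"x": 1.5,"y": 0,"z": 0,"turn": 0},{"fingers": 0,"x": 2,"y": 0,"z": -2,"turn": 0},{"fingers": 0,"x": 0,"y": 0,"z": -4,"turn": 0},{"fingers": 7,"x": 0,"y": -3,"z": -2,"turn": -7},{"fingers": 7,"x": 0,"y": 0,"z": 0,"turn": -7},{"fingers": 7,"x": 0,"y": 0,"z": 0,"turn": -7},{"fingers": 7,"x": 0,"y": 0,"z": 0,"turn": -7},{"fingers": 7,"x": 0,"y": 0,"z": 0,"turn": -7},{"fingers": 7,"x": 0,"y": 0,"z": 0,"turn": -7},{"fingers": 7,"x": 0,"y": 0,"z": 0,"turn": -7}]'

```text
clock: 14.63
position: [530.1, -32.7, 87.3]
ee_rot: [-0.387, 0.922, -0.0, 0.001]
contact_force: [0.2, -0.7, 0.8]
gripper_width: 69.9
```

Emit:
servo_tool --rows '[{"fingers": 7,"x": 0,"y": 0,"z": 0,"turn": -7},{"fingers": 7,"x": 0,"y": 0,"z": 0,"turn": -7},{"fingers": 7,"x": 0,"y": 0,"z": 0,"turn": -7},{"fingers": 7,"x": 0,"y": 0,"z": 0,"turn": -7},{"fingers": 7,"x": 0,"y": 0,"z": 0,"turn": -7},{"fingers": 7,"x": 0,"y": 0,"z": 0,"turn": -7},{"fingers": 7,"x": 0,"y": 0,"z": 0,"turn": -7},{"fingers": 7,"x": 0,"y": 0,"z": 0,"turn": -3.4}]'

```text
clock: 15.3
position: [530.1, -32.6, 87.2]
ee_rot: [0.754, -0.656, 0.0, -0.0]
contact_force: [0.4, 0.9, 0.8]
gripper_width: 69.8
```

```bash
python3 -c "
from meas import *
plan((643,-227.8),110,-82.4)
snap('scene','t13.png',(230,190,340,270),7)"
```

```text
t 15.3 pos [530.1 -32.6  87.2] frame [-97.7 -45. ] phi -82.07 F [0.4 0.9 0.8] w 69.8
delta tool cm [20.89 -8.49 -2.27] norm 22.66 turn 0.33
```

View pics/t13.png

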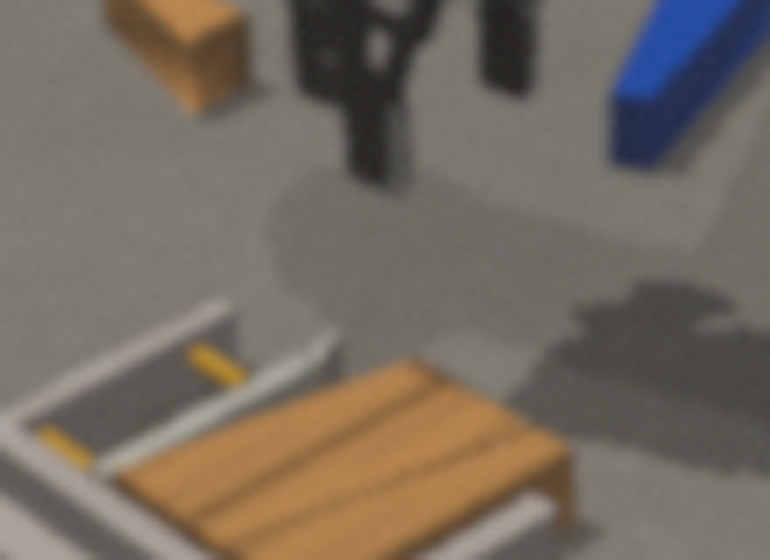

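c lies flush with the pair; the mouth edge runs straight from (425,360) to (570,445). On to the second wedge.

Emit:
servo_tool --rows '[{"fingers": 7,"x": 3.48,"y": -1.42,"z": -0.4,"turn": 0},{"fingers": 7,"x": 3.48,"y": -1.42,"z": -0.4,"turn": 0},{"fingers": 7,"x": 3.48,"y": -1.42,"z": 0,"turn": 0},{"fingers": 7,"x": 3.48,"y": -1.42,"z": 0,"turn": 0},{"fingers": 7,"x": 3.48,"y": -1.42,"z": 0,"turn": 0},{"fingers": 7,"x": 3.48,"y": -1.42,"z": 0,"turn": 0.3},{"fingers": 7,"x": 0,"y": 0,"z": 0,"turn": 0}]'

```text
clock: 15.93
position: [644.5, -234.0, 94.3]
ee_rot: [0.749, -0.663, 0.002, -0.0]
contact_force: [0.3, 0.4, 0.3]
gripper_width: 70.2
```

```bash
python3 -c "
from meas import *
plan((643,-227.8),7,-82.4)
snap('top','t14.png',(370,120,480,220),6)
snap('scene','t14b.png',(150,150,300,270),5)"
```

```text
t 15.93 pos [ 644.5 -234.    94.3] frame [  29.1 -238.7] phi -83.02 F [0.3 0.4 0.3] w 70.2
delta tool cm [-0.65  0.1   8.73] norm 8.75 turn -0.62
```

View pics/t14b.png

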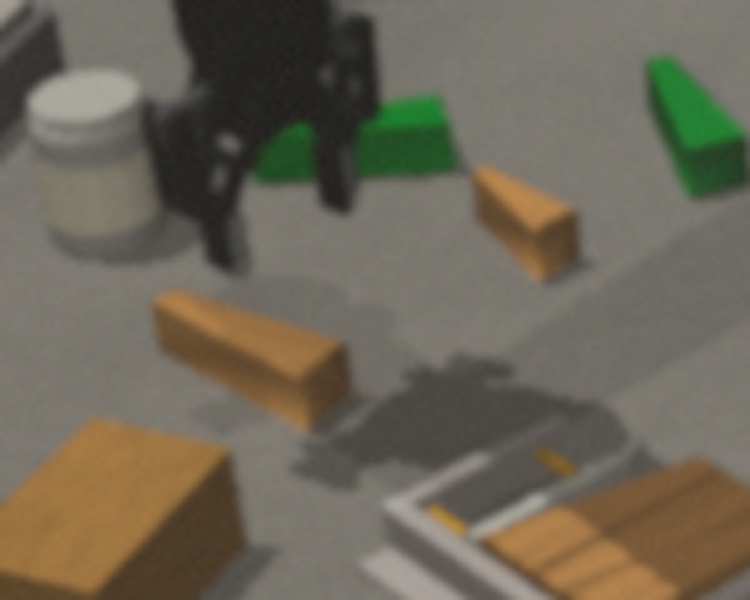

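The open gripper hangs above the wedge's head and the can is clear. I'll descend and grip.

Emit:
servo_tool --rows '[{"fingers": 7,"x": -0.6,"y": 0.1,"z": 2,"turn": -0.6},{"fingers": 7,"x": 0,"y": 0,"z": 2.5,"turn": 0},{"fingers": 7,"x": 0,"y": 0,"z": 2.2,"turn": 0},{"fingers": 7,"x": 0,"y": 0,"z": 1.5,"turn": 0},{"fingers": 7,"x": 0,"y": 0,"z": 0.5,"turn": 0},{"fingers": 3,"x": 0,"y": 0,"z": 0,"turn": 0},{"fingers": 3,"x": 0,"y": 0,"z": 0,"turn": 0},{"fingers": 3,"x": 0,"y": 0,"z": 0,"turn": 0},{"fingers": 3,"x": 0,"y": 0,"z": 0,"turn": 0},{"fingers": 3,"x": 0,"y": 0,"z": 0,"turn": 0}]'

```text
clock: 16.87
position: [641.1, -222.3, 9.8]
ee_rot: [0.754, -0.656, 0.001, -0.001]
contact_force: [-0.0, 2.3, 4.7]
gripper_width: 39.6
```

Emit:
servo_tool --rows '[{"fingers": 3,"x": 0,"y": 0,"z": 0,"turn": 0},{"fingers": 3,"x": 0,"y": 0,"z": -1,"turn": 0},{"fingers": 3,"x": 0,"y": 0,"z": -3,"turn": 0},{"fingers": 3,"x": 0,"y": 0,"z": -4,"turn": 0}]'

```text
clock: 17.2
position: [636.6, -222.1, 84.7]
ee_rot: [0.754, -0.657, -0.004, 0.003]
contact_force: [0.8, -0.2, -1.8]
gripper_width: 39.2
```

```bash
python3 -c "
from meas import *
plan(fr(-190,-42),85,-9.3)
snap('scene','t15.png',(150,150,300,270),5)"
```

```text
t 17.2 pos [ 636.6 -222.1   84.7] frame [  20.5 -227.4] phi -82.14 F [ 0.8 -0.2 -1.8] w 39.2
delta tool cm [-22.35  16.95   0.21] norm 28.05 turn -72.84
```

View pics/t15.png

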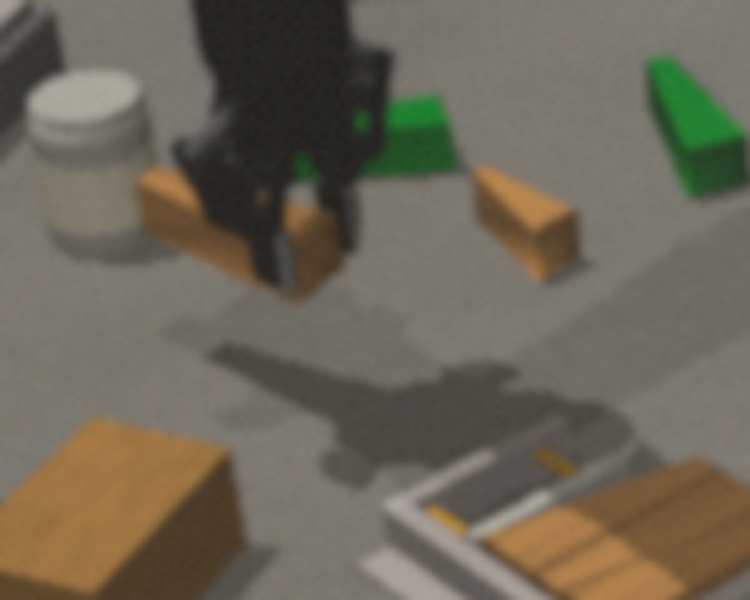

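The wedge is held level at (140–340,220) and the can hasn't been touched. I'll carry it to the mouth and turn it tail forward.

Emit:
servo_tool --rows '[{"fingers": 3,"x": -2.79,"y": 2.12,"z": 0,"turn": 0},{"fingers": 3,"x": -2.79,"y": 2.12,"z": 0,"turn": 0},{"fingers": 3,"x": -2.79,"y": 2.12,"z": 0,"turn": 0},{"fingers": 3,"x": -2.79,"y": 2.12,"z": 0,"turn": 0},{"fingers": 3,"x": -2.79,"y": 2.12,"z": 0,"turn": 0},{"fingers": 3,"x": -2.79,"y": 2.12,"z": 0,"turn": 0},{"fingers": 3,"x": -2.79,"y": 2.12,"z": 0,"turn": 0},{"fingers": 3,"x": -2.79,"y": 2.12,"z": 0,"turn": 0},{"fingers": 3,"x": 0,"y": 0,"z": 0,"turn": -7},{"fingers": 3,"x": 0,"y": 0,"z": 0,"turn": -7}]'

```text
clock: 18.08
position: [439.7, -24.0, 88.6]
ee_rot: [0.831, -0.556, 0.0, -0.0]
contact_force: [0.4, -0.9, -0.7]
gripper_width: 39.1
```

Emit:
servo_tool --rows '[{"fingers": 3,"x": 0,"y": 0,"z": 0,"turn": -7},{"fingers": 3,"x": 0,"y": 0,"z": 0,"turn": -7},{"fingers": 3,"x": 0,"y": 0,"z": 0,"turn": -7},{"fingers": 3,"x": 0,"y": 0,"z": 0,"turn": -7},{"fingers": 3,"x": 0,"y": 0,"z": 0,"turn": -7},{"fingers": 3,"x": 0,"y": 0,"z": 0,"turn": -7},{"fingers": 3,"x": 0,"y": 0,"z": 0,"turn": -7},{"fingers": 3,"x": 0,"y": 0,"z": 0,"turn": -7},{"fingers": 3,"x": 0,"y": 0,"z": 0,"turn": -2.8},{"fingers": 3,"x": 0,"y": 0,"z": 0,"turn": 0}]'

```text
clock: 18.92
position: [441.0, -25.1, 88.2]
ee_rot: [0.997, -0.081, 0.0, -0.0]
contact_force: [-1.1, 0.2, -0.3]
gripper_width: 39.4
```

```bash
python3 -c "
from meas import *
plan(fr(-190,-42),11,-9.3)
snap('scene','t16.png',(210,150,380,270),4.6)"
```

```text
t 18.92 pos [441.  -25.1  88.2] frame [-187.1  -43. ] phi -9.26 F [-1.1  0.2 -0.3] w 39.4
delta tool cm [-0.3  -0.07  7.72] norm 7.73 turn 0.04
```

View pics/t16.png

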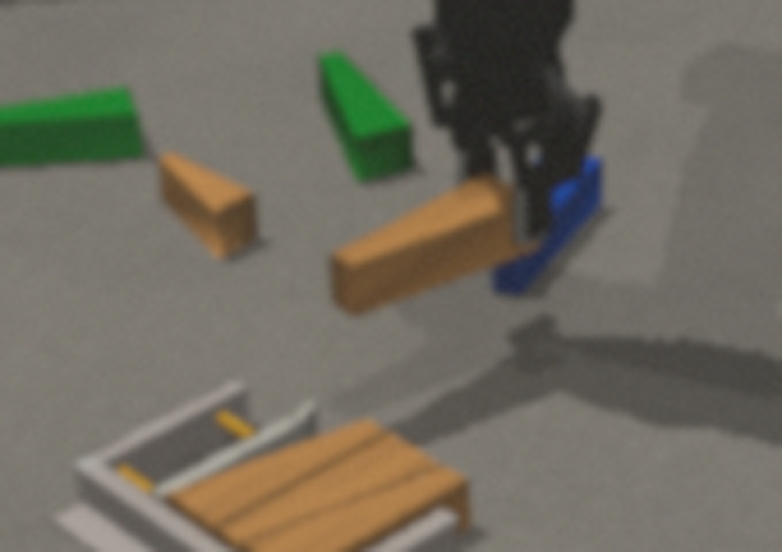

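```bash
python3 -c "
from meas import *
print(toplane('top',[[348,292],[356,289],[383,333],[371,342]],36).round(0))
print(infr(toplane('top',[[356,289]],36)[0]))
"
```

```text
[[ 388.  -60.]
 [ 393.  -79.]
 [ 289. -126.]
 [ 272.  -97.]]
[-232.05877102  -99.41779705]
```

Emit:
servo_tool --rows '[{"fingers": 3,"x": 0,"y": 0,"z": 3,"turn": 0},{"fingers": 3,"x": 0,"y": 0,"z": 3,"turn": 0},{"fingers": 3,"x": 0,"y": 0,"z": 1.2,"turn": 0},{"fingers": 3,"x": 0,"y": 0,"z": 0.5,"turn": 0},{"fingers": 3,"x": 0,"y": 0,"z": 0.2,"turn": 0},{"fingers": 3,"x": 0,"y": 0,"z": 0,"turn": 0}]'

```text
clock: 19.47
position: [440.7, -25.1, 9.9]
ee_rot: [0.997, -0.081, -0.0, 0.0]
contact_force: [-0.5, -0.6, -0.9]
gripper_width: 39.4
```

```bash
python3 -c "
from meas import *
meas()
snap('scene','t17.png',(210,170,370,270),5)"
```

```text
t 19.47 pos [440.7 -25.1   9.9] frame [-187.3  -43.1] phi -9.33 F [-0.5 -0.6 -0.9] w 39.4
delta tool cm [-43.9    4.67   1.03] norm 44.16 turn None
c x range [-186.2  -75.5]
top z=ax+by+c [-1.0000e-02 -1.1000e-02  3.4664e+01] 36.5
side y [ -0.178 -58.005] deg -10.2 n 182 at xmax -44.6
edge 1 deg 1.0 at ends [-61.2 -59.5]
edge 2 deg -9.2 at ends [-26.2 -41.4]
```

View pics/t17.png

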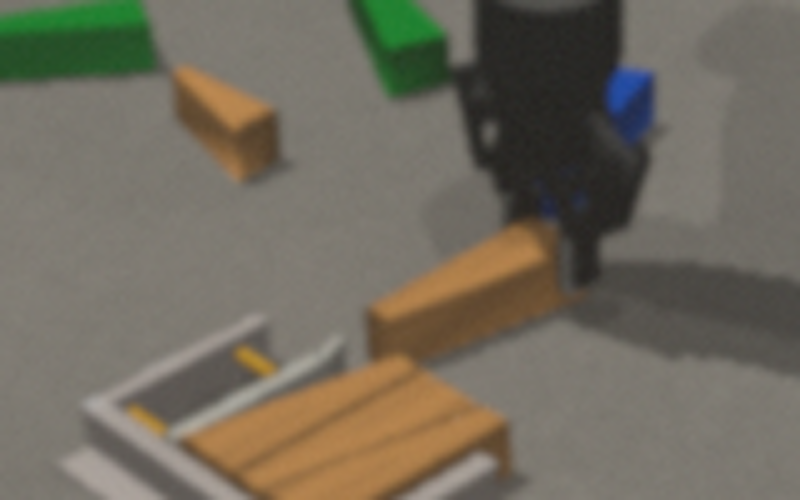

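Emit:
servo_tool --rows '[{"fingers": 3,"x": -0.07,"y": -0.6,"z": 0,"turn": 1},{"fingers": 3,"x": -0.07,"y": -0.6,"z": 0,"turn": 0},{"fingers": 3,"x": 0,"y": 0,"z": 0,"turn": 0}]'

```text
clock: 19.82
position: [443.1, -11.8, 9.8]
ee_rot: [0.996, -0.089, 0.001, -0.0]
contact_force: [-0.7, 2.6, 3.8]
gripper_width: 39.0
```

```bash
python3 -c "
from meas import *
q=meas(-72)
b=q[(q[:,0]>-70)&(q[:,2]>31)]
for x in range(-65,70,10):
    k=b[(b[:,0]>x)&(b[:,0]<x+10)]; 
    if len(k): print('pack',x+5,k[:,1].min().round(1),k[:,1].max().round(1))
"
```

```text
t 19.82 pos [443.1 -11.8   9.8] frame [-185.8  -29.6] phi -10.2 F [-0.7  2.6  3.8] w 39.0
delta tool cm [-43.82   6.69   0.86] norm 44.34 turn None
c x range [-185.5  -72.4]
top z=ax+by+c [-8.0000e-03 -6.0000e-03  3.4992e+01] 36.3
side y [ -0.186 -46.119] deg -10.6 n 181 at xmax -32.7
edge 1 deg -0.1 at ends [-48.1 -48.2]
edge 2 deg -9.9 at ends [-13.  -30.2]
pack -60 -6.0 15.8
pack -50 -18.9 58.1
pack -40 -20.7 61.0
pack -30 -22.7 59.5
pack -20 -26.8 59.8
pack -10 -27.8 61.9
pack 0 -30.2 58.6
pack 10 -32.5 60.4
pack 20 -33.1 59.8
pack 30 -34.7 58.1
pack 40 -35.7 58.8
pack 50 -40.1 60.0
pack 60 -39.7 59.8
pack 70 -33.6 6.9
```

Emit:
servo_tool --rows '[{"fingers": 3,"x": 0.6,"y": -0.07,"z": -0.05,"turn": 0},{"fingers": 3,"x": 0.6,"y": -0.07,"z": 0,"turn": 0},{"fingers": 3,"x": 0.6,"y": -0.07,"z": 0,"turn": 0},{"fingers": 3,"x": 0.6,"y": -0.07,"z": 0,"turn": 0},{"fingers": 3,"x": 0.6,"y": -0.07,"z": 0,"turn": 0}]'

```text
clock: 20.28
position: [471.2, -15.2, 9.7]
ee_rot: [0.996, -0.09, -0.001, 0.001]
contact_force: [-4.7, 0.6, 8.5]
gripper_width: 39.5
```

Emit:
servo_tool --rows '[{"fingers": 3,"x": 0.6,"y": -0.07,"z": 0,"turn": 0},{"fingers": 3,"x": 0.6,"y": -0.07,"z": 0,"turn": 0},{"fingers": 3,"x": 0.6,"y": -0.07,"z": 0,"turn": 0},{"fingers": 3,"x": 0.6,"y": -0.07,"z": 0,"turn": 0},{"fingers": 3,"x": 0.6,"y": -0.07,"z": 0,"turn": 0}]'

```text
clock: 20.7
position: [501.3, -16.9, 9.8]
ee_rot: [0.996, -0.089, -0.002, 0.0]
contact_force: [-6.2, 2.8, 8.7]
gripper_width: 39.8
```

```bash
python3 -c "
from meas import *
plan(fr(-78,-36),10)
snap('scene','t18.png',(220,180,340,270),6.5)"
```

```text
t 20.7 pos [501.3 -16.9   9.8] frame [-127.4  -31.1] phi -10.25 F [-6.2  2.8  8.7] w 39.8
delta tool cm [ 4.96 -0.08 -0.04] norm 4.97 turn None
```

View pics/t18.png

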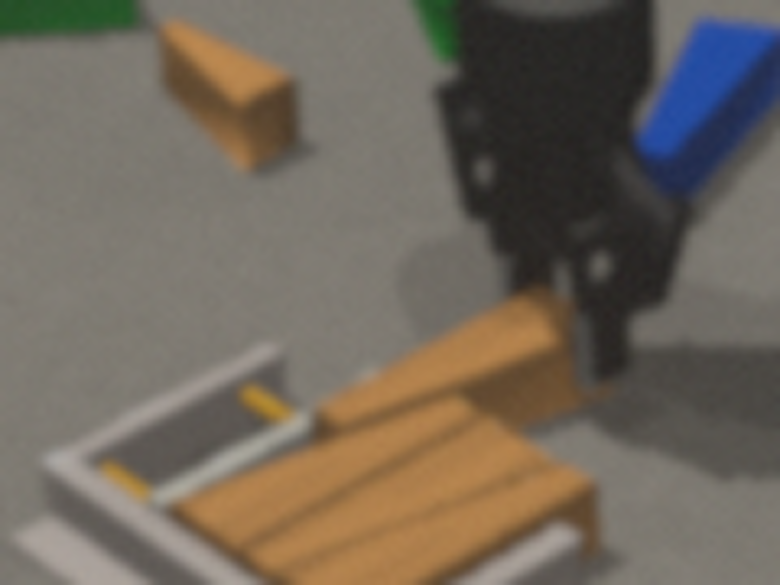

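The tail at (320,410) is inside between the fence and c. I'll raise the tool slightly to cut the rubbing and carry on.

Emit:
servo_tool --rows '[{"fingers": 3,"x": 0.5,"y": -0.06,"z": -0.1,"turn": 0},{"fingers": 3,"x": 0.5,"y": -0.06,"z": 0,"turn": 0},{"fingers": 3,"x": 0.5,"y": -0.03,"z": 0,"turn": 0}]'

```text
clock: 21.0
position: [517.8, -17.7, 10.2]
ee_rot: [0.996, -0.089, -0.0, -0.0]
contact_force: [-1.2, 2.6, -1.5]
gripper_width: 39.5
```

Emit:
servo_tool --rows '[{"fingers": 3,"x": 0.4,"y": 0.02,"z": 0,"turn": 0},{"fingers": 3,"x": 0.4,"y": 0.03,"z": 0,"turn": 0},{"fingers": 3,"x": 0.4,"y": 0.03,"z": 0,"turn": 0}]'

```text
clock: 21.25
position: [529.1, -20.7, 10.2]
ee_rot: [0.996, -0.09, -0.0, 0.0]
contact_force: [-0.9, 2.5, -0.4]
gripper_width: 39.3
```

```bash
python3 -c "
from meas import *
plan(fr(-78,-38),10)"
```

```text
t 21.25 pos [529.1 -20.7  10.2] frame [-99.5 -33.1] phi -10.27 F [-0.9  2.5 -0.4] w 39.3
delta tool cm [2.19 0.23 0.02] norm 2.2 turn None
```

Emit:
servo_tool --rows '[{"fingers": 3,"x": 0.4,"y": 0.03,"z": 0,"turn": 0},{"fingers": 3,"x": 0.4,"y": 0.03,"z": 0,"turn": 0},{"fingers": 3,"x": 0.4,"y": 0.03,"z": 0,"turn": 0},{"fingers": 3,"x": 0.4,"y": 0.03,"z": 0,"turn": 0},{"fingers": 3,"x": 0.3,"y": 0.025,"z": 0,"turn": 0}]'

```text
clock: 21.67
position: [547.6, -25.5, 10.4]
ee_rot: [0.996, -0.09, -0.0, -0.0]
contact_force: [-2.0, 4.0, -1.8]
gripper_width: 39.3
```

```bash
python3 -c "
from meas import *
plan(fr(-78,-38),10)
snap('scene','t19.png',(220,180,340,270),6.5)"
```

```text
t 21.67 pos [547.6 -25.5  10.4] frame [-80.6 -36.7] phi -10.27 F [-2.   4.  -1.8] w 39.3
delta tool cm [0.27 0.1  0.04] norm 0.29 turn None
```

View pics/t19.png

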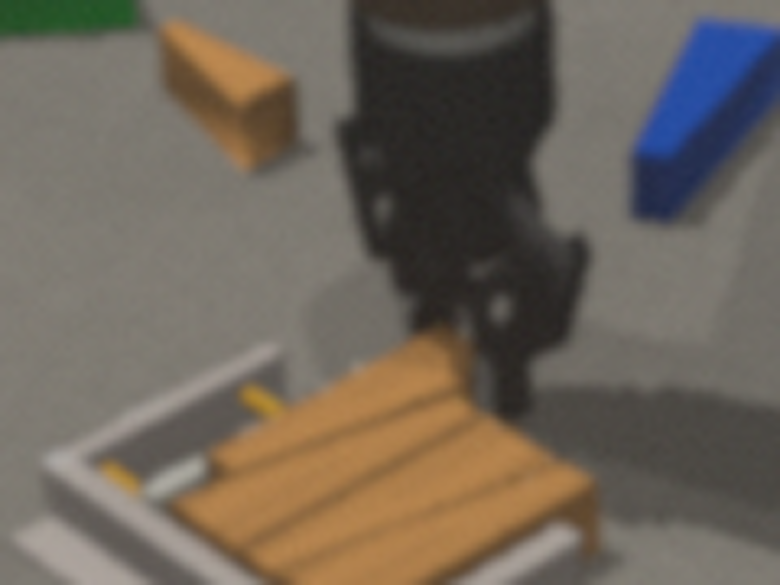

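The tail at (210,460) has pushed the fence back and the wedge sits against c. I'll let go, back off, close the fingers and drive it by its head.

Emit:
servo_tool --rows '[{"fingers": 6,"x": 0,"y": 0,"z": 0,"turn": 0},{"fingers": 6,"x": 0,"y": 0,"z": 0,"turn": 0},{"fingers": 6,"x": 0,"y": 0,"z": 0,"turn": 0},{"fingers": 6,"x": 0,"y": 0,"z": -1,"turn": 0},{"fingers": 6,"x": 0,"y": 0,"z": -3,"turn": 0},{"fingers": 6,"x": 0,"y": 0,"z": -3,"turn": 0},{"fingers": 0,"x": -2.5,"y": 0,"z": 0,"turn": -6.7},{"fingers": 0,"x": -2.5,"y": 0,"z": 0,"turn": 0},{"fingers": 0,"x": 0,"y": 0,"z": 0,"turn": 0},{"fingers": 0,"x": 0,"y": 0,"z": 0,"turn": 0}]'

```text
clock: 22.55
position: [497.1, -19.6, 81.8]
ee_rot: [1.0, -0.031, 0.001, -0.0]
contact_force: [1.4, -0.5, 0.7]
gripper_width: 11.6
```

```bash
python3 -c "
from meas import *
plan(fr(-120,-34),14,-3.6)
snap('scene','t20.png',(220,180,340,270),6.5)
plan(fr(-120,-34),14,-3.6)
im,d,F,w=fcloud('scene')
q=F[w]; q=q[(q[:,1]<-10)&(q[:,1]>-70)&(q[:,0]>-110)&(q[:,0]<90)&(q[:,2]>31)&(q[:,2]<42)]
for x in range(-100,60,10):
    k=q[(q[:,0]>x)&(q[:,0]<x+10)]
    if len(k): print(x+5,k[:,1].min().round(1),k[:,1].max().round(1),k[:,2].mean().round(1))
"
```

```text
t 22.55 pos [497.1 -19.6  81.8] frame [-131.4  -34. ] phi -3.54 F [ 1.4 -0.5  0.7] w 11.6
delta tool cm [ 1.14 -0.    6.78] norm 6.87 turn 0.06
t 22.6 pos [498.3 -19.5  81.7] frame [-130.3  -33.8] phi -3.54 F [-0.1  0.6 -0.3] w 4.0
delta tool cm [1.01 0.02 6.77] norm 6.84 turn 0.06
-85 -51.0 -17.6 35.9
-75 -53.0 -13.5 36.7
-65 -53.7 -14.2 36.2
-55 -50.5 -12.4 36.5
-45 -53.2 -10.2 36.2
-35 -50.4 -10.6 36.8
-25 -51.8 -10.7 36.7
-15 -54.5 -10.1 36.5
-5 -51.1 -11.6 36.6
5 -52.9 -11.8 36.2
15 -52.6 -10.7 36.6
25 -50.5 -11.8 36.5
35 -51.5 -10.8 36.0
45 -38.5 -10.1 36.7
55 -35.9 -10.2 36.0
```

View pics/t20.png

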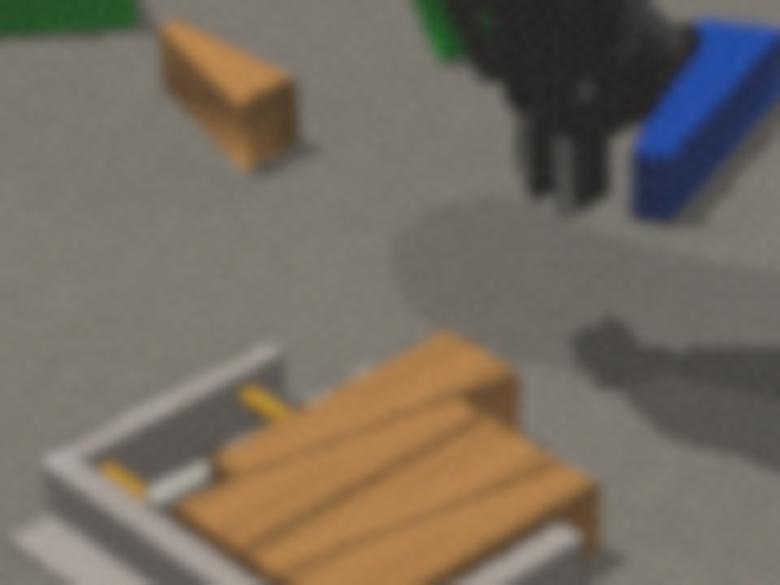

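Emit:
servo_tool --rows '[{"fingers": 0,"x": 0.5,"y": 0,"z": 2.5,"turn": 0},{"fingers": 0,"x": 0,"y": 0,"z": 2.5,"turn": 0},{"fingers": 0,"x": 0,"y": 0,"z": 2.0,"turn": 0},{"fingers": 0,"x": 0.8,"y": 0,"z": 0,"turn": 0},{"fingers": 0,"x": 0.7,"y": 0,"z": 0,"turn": 0},{"fingers": 0,"x": 0.5,"y": 0,"z": 0,"turn": 0},{"fingers": 0,"x": 0.3,"y": 0.06,"z": 0,"turn": 0},{"fingers": 0,"x": 0.3,"y": 0.06,"z": 0,"turn": 0}]'

```text
clock: 23.32
position: [530.3, -22.5, 11.7]
ee_rot: [1.0, -0.031, 0.001, -0.0]
contact_force: [-1.0, 0.6, -0.4]
gripper_width: -0.3
```

```bash
python3 -c "
from meas import *
plan(fr(-68.7,-39),11,-3.6)"
```

```text
t 23.32 pos [530.3 -22.5  11.7] frame [-98.1 -34.8] phi -3.57 F [-1.   0.6 -0.4] w -0.3
delta tool cm [2.94 0.42 0.08] norm 2.97 turn 0.03
```

Emit:
servo_tool --rows '[{"fingers": 0,"x": 0.3,"y": 0.06,"z": 0,"turn": 0},{"fingers": 0,"x": 0.3,"y": 0.06,"z": 0,"turn": 0},{"fingers": 0,"x": 0.3,"y": 0.06,"z": 0,"turn": 0}]'

```text
clock: 23.57
position: [535.6, -25.2, 10.6]
ee_rot: [1.0, -0.031, -0.002, 0.0]
contact_force: [-4.6, 1.4, 2.6]
gripper_width: -0.1
```

Emit:
servo_tool --rows '[{"fingers": 0,"x": 0.3,"y": 0.06,"z": 0,"turn": 0},{"fingers": 0,"x": 0.3,"y": 0.06,"z": 0,"turn": 0}]'

```text
clock: 23.73
position: [541.2, -26.8, 10.4]
ee_rot: [1.0, -0.031, -0.002, 0.0]
contact_force: [-5.9, 2.2, 3.9]
gripper_width: -0.5
```

Emit:
servo_tool --rows '[{"fingers": 0,"x": 0.3,"y": 0.06,"z": 0,"turn": 0},{"fingers": 0,"x": 0.2,"y": 0.04,"z": 0,"turn": 0}]'

```text
clock: 23.9
position: [546.1, -28.1, 10.4]
ee_rot: [1.0, -0.031, -0.002, 0.0]
contact_force: [-6.1, 2.7, 4.3]
gripper_width: -0.0
```

Emit:
servo_tool --rows '[{"fingers": 0,"x": 0.25,"y": 0.04,"z": -0.08,"turn": 0},{"fingers": 0,"x": 0.25,"y": 0.04,"z": -0.05,"turn": 0},{"fingers": 0,"x": 0.25,"y": 0.04,"z": 0,"turn": 0}]'

```text
clock: 24.15
position: [553.8, -29.9, 11.2]
ee_rot: [1.0, -0.031, -0.002, 0.0]
contact_force: [-5.4, 0.3, -1.1]
gripper_width: 0.2
```

Emit:
servo_tool --rows '[{"fingers": 0,"x": 0.2,"y": 0.03,"z": 0,"turn": 0},{"fingers": 0,"x": 0.2,"y": 0.03,"z": 0,"turn": 0}]'

```text
clock: 24.32
position: [557.7, -31.0, 11.0]
ee_rot: [0.999, -0.032, -0.002, 0.0]
contact_force: [-5.4, 0.0, -1.1]
gripper_width: -0.1
```

```bash
python3 -c "
from meas import *
plan(fr(-68.7,-39),11,-3.6)
snap('scene','t21.png',(220,180,340,270),6.5)"
```

```text
t 24.32 pos [557.7 -31.   11. ] frame [-70.3 -41.6] phi -3.62 F [-5.4  0.  -1.1] w -0.1
delta tool cm [ 0.16 -0.26  0.  ] norm 0.3 turn -0.02
```

View pics/t21.png

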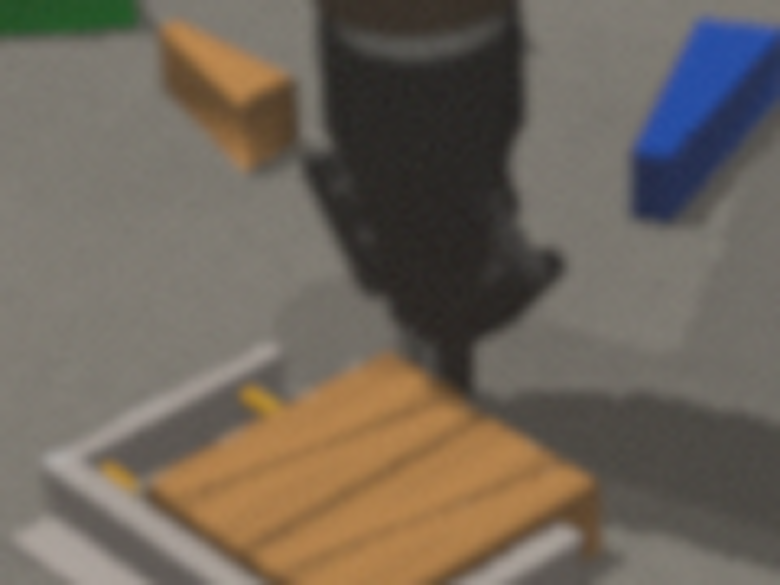

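Nearly a rectangle now: the mouth edge from (395,355) to (595,485) is almost straight. I'll make small pushes and watch for the force to rise.

Emit:
servo_tool --rows '[{"fingers": 0,"x": 0.15,"y": 0.03,"z": 0,"turn": 0},{"fingers": 0,"x": 0.15,"y": 0.03,"z": 0,"turn": 0}]'

```text
clock: 24.53
position: [559.5, -31.6, 10.8]
ee_rot: [0.999, -0.032, -0.004, 0.0]
contact_force: [-10.5, 4.4, 1.6]
gripper_width: 0.2
```

Emit:
servo_tool --rows '[{"fingers": 0,"x": 0.2,"y": 0.02,"z": -0.03,"turn": 0},{"fingers": 0,"x": 0.2,"y": 0,"z": -0.03,"turn": 0},{"fingers": 0,"x": 0,"y": 0,"z": 0,"turn": 0}]'

```text
clock: 24.78
position: [559.3, -31.9, 10.6]
ee_rot: [0.999, -0.032, -0.008, 0.001]
contact_force: [-14.9, 6.7, 4.4]
gripper_width: -0.2
```

The tool has stopped and the force is rising steeply. I'll press on to about 25 N.

Emit:
servo_tool --rows '[{"fingers": 0,"x": 0.25,"y": -0.05,"z": -0.06,"turn": 0},{"fingers": 0,"x": 0.25,"y": -0.05,"z": -0.06,"turn": 0},{"fingers": 0,"x": 0,"y": 0,"z": 0,"turn": 0},{"fingers": 0,"x": 0,"y": 0,"z": 0,"turn": 0}]'

```text
clock: 25.12
position: [559.1, -32.0, 10.6]
ee_rot: [0.999, -0.033, -0.013, 0.001]
contact_force: [-21.9, 6.0, 7.2]
gripper_width: 0.2
```

Emit:
servo_tool --rows '[{"fingers": 0,"x": 0.25,"y": -0.05,"z": -0.08,"turn": 0},{"fingers": 0,"x": 0.2,"y": 0,"z": -0.05,"turn": 0},{"fingers": 0,"x": 0,"y": 0,"z": 0,"turn": 0},{"fingers": 0,"x": 0,"y": 0,"z": 0,"turn": 0}]'

```text
clock: 25.45
position: [559.0, -32.0, 10.7]
ee_rot: [0.999, -0.034, -0.018, 0.002]
contact_force: [-29.2, 8.2, 9.7]
gripper_width: 0.1
```

Emit:
servo_tool --rows '[{"fingers": 0,"x": -1.0,"y": 0,"z": 0,"turn": 0},{"fingers": 0,"x": -2.0,"y": 0,"z": 0,"turn": 0},{"fingers": 0,"x": -3,"y": 0,"z": -1,"turn": 0},{"fingers": 0,"x": -3,"y": 0,"z": -3,"turn": 0},{"fingers": 0,"x": -2,"y": 0,"z": -3,"turn": 0},{"fingers": 0,"x": -2,"y": 0,"z": -3,"turn": 0},{"fingers": 0,"x": 0,"y": 0,"z": 0,"turn": 0}]'

```text
clock: 26.03
position: [449.1, -22.0, 120.4]
ee_rot: [1.0, -0.03, 0.007, -0.002]
contact_force: [0.2, 1.1, 0.8]
gripper_width: 0.4
```

```bash
python3 -c "
from meas import *
plan((0,0),0)
snap('scene','t22.png',(220,180,340,270),6.5)
im,d,F,w=fcloud('scene')
q=F[w]; q=q[(q[:,1]<90)&(q[:,1]>-80)&(q[:,0]>-110)&(q[:,0]<90)&(q[:,2]>31)&(q[:,2]<42)]
for y in range(-65,65,10):
    k=q[(q[:,1]>y)&(q[:,1]<y+10)]
    if len(k): print(y+5,'x',np.percentile(k[:,0],[1,99]).round(1),k[:,2].mean().round(1))
for x in range(-60,60,20):
    k=q[(q[:,0]>x)&(q[:,0]<x+20)]; print(x+10,'y',k[:,1].min().round(1),k[:,1].max().round(1))
im,_=snap('top','t22b.png',(255,140,375,235),6.5)
cv2.imwrite('pics/full.png',im[:,:,::-1])
px,W=quad(im,(270,160,345,225),115,dbg='q22.png');print(px.round(1),[infr(p).round(1) for p in W])
"
```

```text
t 26.03 pos [449.1 -22.  120.4] frame [-179.2  -39.4] phi -3.45 F [0.2 1.1 0.8] w 0.4
delta tool cm [-45.12   0.55  11.43] norm 46.55 turn None
-60 x [-50.1  63.2] 36.4
-50 x [-51.   63.9] 36.8
-40 x [-52.7  63.1] 36.7
-30 x [-51.9  64.8] 36.5
-20 x [-52.7  64.2] 36.4
-10 x [-53.5  63.3] 36.4
0 x [-52.9  63.2] 36.0
10 x [-50.5  63.4] 36.6
20 x [-52.4  63.7] 36.3
30 x [-52.9  62.9] 36.0
40 x [-52.7  62.9] 36.4
50 x [-52.4  62. ] 36.5
60 x [-54.4  62.1] 35.0
-50 y -56.9 60.6
-30 y -57.3 62.3
-10 y -59.4 60.9
10 y -59.4 60.6
30 y -58.9 61.0
50 y -60.1 61.7
[[330.1 167.2]
 [330.8 178.6]
 [282.7 230.5]
 [280.9 170.2]] [array([ 60. , -55.9]), array([ 31.6, -56.3]), array([-88.3,  60.7]), array([58.1, 60.2])]
```

View pics/t22.png

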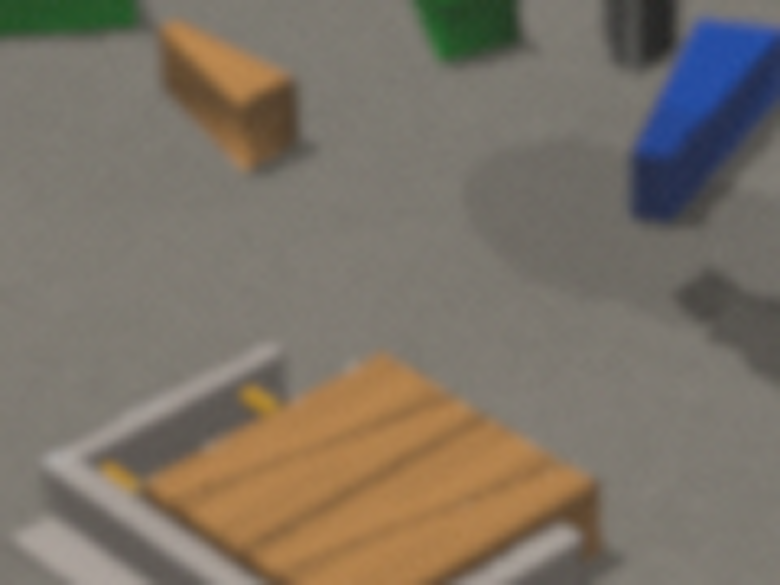

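View pics/t22b.png

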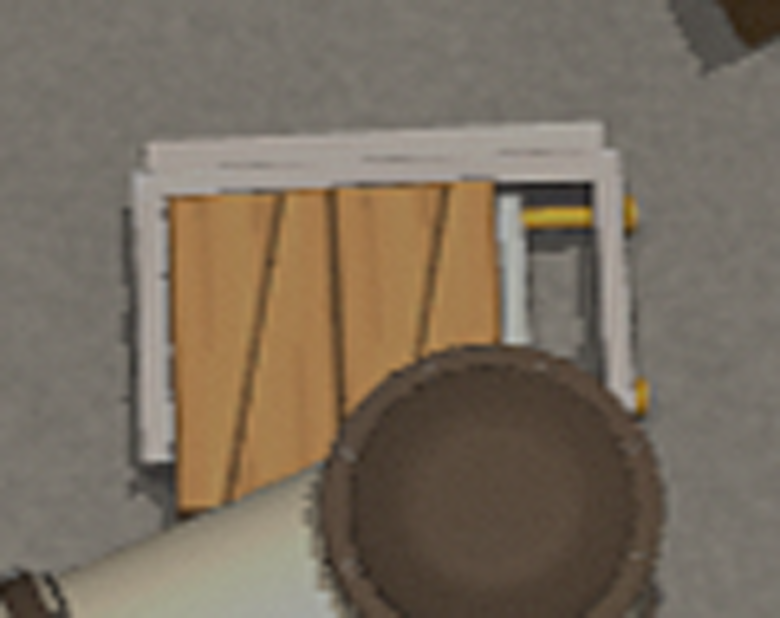

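View pics/full.png

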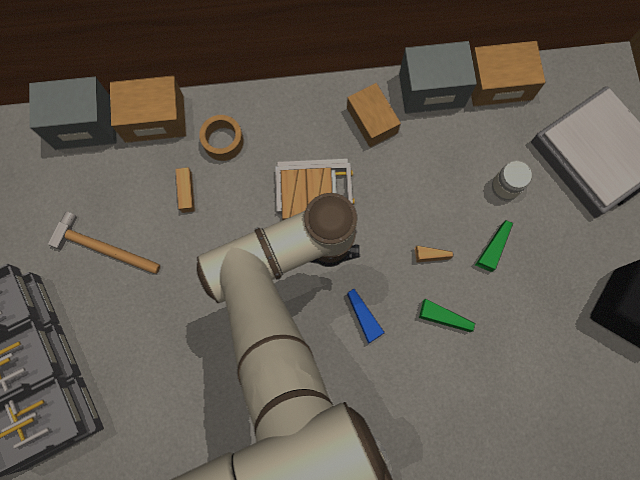

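```bash
python3 -c "
from bench import arm
print(arm.job_done())"
```

```text
the job is handed in; nothing more can be done
None
```

Both loose wedges are in the frame, and I handed the job in at about 26 s of the 72 s; no verdict came back.

**How it went in:** The wedge beside the hammer went into place 3, thick end first. I pushed it by its tail until the force rose to about 11 N at the stop. The other wedge went into place 4, thin end first, with the push following sideways. It slid at about 5–6 N and then stopped dead while the force rose to 29 N along x. I held that for about 0.2 s before backing off.

**What went wrong:** The first wedge turned a few degrees in the grip and its head struck wedge b's end twice, at about 59 N and 27 N on the x axis. I backed off, let go, regripped it level and re-aimed it, and it then slid in freely. I have no direct reading of the stop load from those hits, but the first one came close to the 60 N limit.

**Last checks:**
- **Pack:** In the depth data all four wedges end on the same lines at the stop and the mouth, within about 2–4 mm. The pack measures about 118–120 mm across, with tops level at 36 mm.
- **Calibration:** The depth data puts the whole pack about 3 mm further in along x than my frame estimate from the top camera. I took that as calibration error.
- **Failed fit:** The final outline fit in the top view didn't work, because the arm hid the mouth.
- **Rest of the scene:** The hammer, block, can, short wedge and coloured look-alikes look unmoved in the last picture. The arm stood clear at z = 120 mm.

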